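Hang a small frame on a swinging drop hook

TASK

Pick up the small wooden frame from its battens by one short rail, carry it to the drop hook swinging on the finishing stand and, holding a light touch against the hook, steady it until it has stopped swinging. Only then ease the frame's other short rail down into the bend of the hook, press it lightly home by feel (about 3 N for half a second, never more than 5 N), and let go so that the frame hangs freely with no more than a gentle sway. Do not knock the hook hard, and leave the other things on the bench where they are.

Things in the scene. Friction and masses are not known exactly. Their poses are not given: they have to be found in the camera images.
- rail_a (a point): centre (half-way up) of one short rail of the loose wooden frame: a flat open rectangle 140 x 100 mm outside, rails 18 mm wide and 14 mm thick, window 104 x 64 mm, about 0.09 kg. Axes are the frame's: x along its 140 mm length from rail_a to rail_b, y along the short rails, z its face normal. Starts nearer the robot, x within 0.6 rad of straight ahead.
- rail_b (a point): centre of the other short rail of the same frame, 122 mm from rail_a along the frame's x; same axes. At the start the frame lies flat across two battens (a fixed pair, 64 mm over both along the frame), underside 35 mm above the bench; both short rails overhang freely. Either short rail may be held and the other hung.
- pivot (a point): middle of the hook's level hinge pin on the fixed stand, 345 mm above the bench. Axes are the stand's: x points away from the hook's mouth to the stand's column, y along the pin, z up. Two cheek plates hold the pin (26 mm along x, 33 mm over both, from 336 mm up); the column (30 mm square) starts 180 mm beyond it and an arm 24 mm wide joins them, underside 378 mm up.
- hook_seat (a point): bottom of the inside of the hook's bend, mid-throat, 166 mm below the pivot and 20 mm to the mouth side of the shank's centre line. Axes swing with the hook: z up along the shank, x from tip to shank. The hook is one 10 mm round steel bar, about 0.35 kg; shank straight down from the pivot; clear throat 30 mm; bend flat for 20 mm, corners rising at 50 degrees.
- hook_tip (a point): top end of the hook's upturned tip leg, 46 mm to the mouth side of the shank's centre line, its top 122 mm below the pivot and 44 mm above the seat; flared 6 mm outwards. Axes as hook_seat. Mouth side open; the stand's 12 mm thick base plate reaches from 40 mm before to 220 mm beyond the pivot, 160 mm wide.
- hook (a joint): swing of the hook, rad: 0 = shank plumb, positive = foot swung towards the column, stops at -0.6 and 0.6. Nearly frictionless, period about 0.7 s; starts swinging and does not come to rest by itself in the time; at rest it would hang at about 0.09. Pushed towards the column it leans back on whatever pushes it, with only about 0.2 to 1 N at 0.15 to 0.35 rad.
Not all that is in view belongs to the job. What is shaped like the part that bears rail_a but purple, red or turquoise is not meant.

How it is judged (in metres and radians):
On the way, in this order (a step that is already met when the one before it is completed fails the run):
1. the hook, lightly touched, has stopped swinging (slower than 0.25 rad/s, kept up for 0.4 s) (contact force between hook and anything else above 0.1 N and velocity of joint hook between -0.25 and 0.25 rad/s), for 0.4 s.
2. a short rail of the frame rests down in the bend of the hook (its centre less than 18 mm above the seat), pressing on it with more than 1 N for 0.3 s, while the fingers still hold the frame (((x of rail_a in the frame of hook_seat between -0.016 and 0.016 m and y of rail_a in the frame of hook_seat between -0.033 and 0.033 m and z of rail_a in the frame of hook_seat between 0 and 0.018 m) or (x of rail_b in the frame of hook_seat between -0.016 and 0.016 m and y of rail_b in the frame of hook_seat between -0.033 and 0.033 m and z of rail_b in the frame of hook_seat between 0 and 0.018 m)) and contact force between frame and hook above 1 N and contact force between frame and the fingers above 1 N), for 0.3 s.
At the end, for the whole second after the job is handed in: A short rail lies in the hook's bend (centre under 18 mm above the seat, within 16 mm of mid-throat and 33 mm sideways); the frame hangs from it, its face within 24 degrees of upright, slower than 0.5 m/s; the hook is between -0.3 and 0.4 rad (((x of rail_a in the frame of hook_seat between -0.016 and 0.016 m and y of rail_a in the frame of hook_seat between -0.033 and 0.033 m and z of rail_a in the frame of hook_seat between 0 and 0.018 m) or (x of rail_b in the frame of hook_seat between -0.016 and 0.016 m and y of rail_b in the frame of hook_seat between -0.033 and 0.033 m and z of rail_b in the frame of hook_seat between 0 and 0.018 m)) and angle between rail_a's own z axis and vertical above 1.15 rad and contact force between frame and hook above 0.1 N and value of joint hook between -0.3 and 0.4 rad and linear speed of frame below 0.5 m/s); the robot touches nothing.
It fails at once if the held frame is pressed into the bend of the hook with more than 6 N (((x of rail_a in the frame of hook_seat between -0.016 and 0.016 m and y of rail_a in the frame of hook_seat between -0.033 and 0.033 m and z of rail_a in the frame of hook_seat between 0 and 0.018 m) or (x of rail_b in the frame of hook_seat between -0.016 and 0.016 m and y of rail_b in the frame of hook_seat between -0.033 and 0.033 m and z of rail_b in the frame of hook_seat between 0 and 0.018 m)) and contact force between frame and hook above 6 N and contact force between frame and the fingers above 1 N).
It fails at once if the hook is pressed or knocked with more than 15 N (contact force between hook and anything else above 15 N).
It fails at once if another thing on the bench is shifted by more than 30 mm (distance of any of can, sander, brush, driver, tape, glue, offcut, square from where it was at the start of the episode above 0.03 m).
It also fails if it takes over 72 s, if anything falls off the work surface, if the arm or the gripper's body presses on something with over 40 N, if the wrist force passes 120 N, or if a joint passes its speed limit or range.

ROBOT

A 7-joint arm with a two-finger parallel gripper is mounted at the origin on the work surface. World frame = base frame: x ahead of the robot, y to its left, z up, the work surface at z = 0. Lengths are in mm, angles in rad, forces in N, time in s.
With the tool pointing down it reaches from about 400 to 875 mm from the base axis. Payload 19.3 kg.
Tool frame: the origin (TCP) lies at the very end of the fingers, on their centre line; the grasp point (between the pads) lies 19 mm behind it (r.grip_point_offset is the distance from the TCP to the grasp point, in mm); x points along the fingers, y is the direction in which the jaws open and shut, and the axes are right-handed (so a half turn about x gives the same grasp; the last joint's range is limited). The gripper opens to 85 mm and grips with 20 to 120 N. Pads are 22 mm wide; open, the fingers measure 114 mm over their backs; the gripper's body (76 mm by 85 mm) begins 54 mm behind the grasp point. The pads swing forward as they close: fully open they stand 13 mm farther back than shut.
Start: joints at [1.125, 0.521, -0.036, 1.599, 0.021, 1.021, -0.113], TCP at [229.357, -581.386, 231.291] pointing down, gripper open.
Joint ranges: [-2.91, 2.91], [-0.3, 2.13], [-1.5, 1.42], [0.17, 2.43], [-1.26, 4.41], [0.16, 1.93], [-2.52, 2.52]. Speed limits (rad/s): [1.89, 1.89, 2.39, 2.39, 3.01, 3.01, 3.01].

INTERFACE

Orientations are given as [roll, pitch, yaw] about the fixed x, y, z axes, in that order (R = Rz(yaw) Ry(pitch) Rx(roll)).
In Python, from cell import r, cams gives the robot as it stands.
- The arm moves only by the shell command python3 -m creep 'ROWS' [FORCE]. ROWS is JSON, a list of rows, each a list of 7 numbers: the shift along the tool's x, y, z in cm, then the turn, a rotation vector about the tool's x, y, z in rad, then the closure in counts, from 0 (fully open) to 255 (shut). In form: [[x, y, z, wx, wy, wz, grip], ...]. A call has 1 to 20 rows; each row shifts and turns the commanded pose from where the row before left it, along the tool's axes as they then stand; what a row does not reach is not made up. A row lasts 1/12 s, in which the tool goes at most 41.7 mm and 7.16 degrees, less where a joint would pass 70% of its speed; a pose out of reach is approached as far as the arm can. A call with a gripper value outside its range is refused whole. The fingers move at their own pace and stop on an object; FORCE is the grip in N (left out, the last holds). Time passes only in rows, so rows that do not move let the fingers close. It gives the time, the measured TCP pose, the force and the opening at its end, in the units of the state.
- r.read_state(): the state, without advancing time (a new reading comes with each control period).
- cams.snapshot(name): name is "scene" or "top" or "wrist"; returns (picture, depth): 400x640x3 uint8, red, green, blue; 400x640 float32, mm along the optical axis (not along the pixel's ray), 0 where there is no reading.
- cams.camera_model(name): a dict with "fx", "fy", "cx", "cy" (pixels), "rvec" (rotation vector, rad) and "tvec" (3), from world to camera coordinates, as OpenCV has them. Camera axes: x right, y down, z forward; pixel columns grow to the right and rows downward; lengths in mm; the calibration is good to about 2 mm. The wrist camera is an equidistant fisheye: a pixel r from the principal point sees the ray r / f radians off the axis. A picture is of the moment at which its call begins: read the wrist's pose just before it. camera_model takes no time and is no camera call; for the wrist camera it gives the pose at the moment of the call.
- r.job_done(): hands the job in, once; it reports no verdict.
The state is a dict: "time_s": time; "joints": joint angles; "qd": joint speeds; "joint_torque": joint torques, N m; "eef_pos": TCP position; "eef_rot": TCP orientation; "force": force on the tool from outside, world axes, zero at the start; "moment": the same for the moment, N m; "opening": opening from 0.0 (shut) to 1.0 (fully open).
Only numpy, scipy, OpenCV 4.12 (cv2) and the standard library are available. Lean on these libraries where they do the work, as an engineer would, in place of code of your own. Each camera call takes 0.05 s, during which the arm holds its last target.

## Working session

There is one attempt and no reset: what is moved stays moved. The work goes in short steps, Python scripts to look and compute and a shell command to move; the robot and the scene stay as the last step left them, time stands still between calls to the robot, and variables do not carry over. Pictures are saved under pics/ and viewed, and the job is handed in when it is done.

```bash
ls; mkdir -p pics; python3 - <<'E'
from cell import r,cams
import cv2,numpy as np
print(r.read_state())
for n in ["scene","top","wrist"]:
    m=cams.camera_model(n); p,d=cams.snapshot(n)
    cv2.imwrite(f"pics/{n}0.png",p[:,:,::-1]); np.savez(f"pics/{n}0.npz",p=p,d=d,**{k:np.array(v) for k,v in m.items()})
    print(n,m)
print(r.read_state()['time_s'])
E
```

```text
pics
{'time_s': 0.0, 'joints': array([ 1.12478684,  0.52202112, -0.03631199,  1.59995097,  0.02117667,
        1.02109304, -0.112786  ]), 'qd': array([ 0.0011276 ,  0.00018423,  0.00023178,  0.00135105,  0.00263912,
        0.00117063, -0.00020791]), 'joint_torque': array([ 5.07363748e-04, -9.27119064e+01,  1.97984509e+00, -3.69944322e+01,
        1.77132612e-02,  8.25872499e-03, -1.27956368e-04]), 'eef_pos': array([ 229.24352109, -581.10840836,  230.74189084]), 'eef_rot': array([-1.51211984,  1.56970789,  2.00525972]), 'force': array([-0.54809231,  0.00076406,  0.05030915]), 'moment': array([ 0.0545183 , -0.05835487, -0.01597795]), 'opening': 0.9950145295671703}
scene {'fx': 362.95086328299897, 'fy': 362.95086328299897, 'cx': 314.84960390879985, 'cy': 201.9224543419646, 'rvec': array([ 1.57020311,  2.05212899, -0.79814674]), 'tvec': array([ -31.69161344, -247.9703924 , 1694.50289846])}
top {'fx': 410.62783289600145, 'fy': 410.62783289600145, 'cx': 320.7936684831805, 'cy': 201.59413976705454, 'rvec': array([ 2.20945685, -2.15249632,  0.09690139]), 'tvec': array([ 155.39660701,  532.08987393, 1399.55532622])}
wrist {'fx': 309.70691628693146, 'fy': 309.70691628693146, 'cx': 315.94916330220417, 'cy': 198.58870157116232, 'rvec': array([-2.39673257,  1.63133534,  0.23311899]), 'tvec': array([-625.14805406,  -37.36216934,  378.69467056])}
0.15
```

View pics/scene0.png

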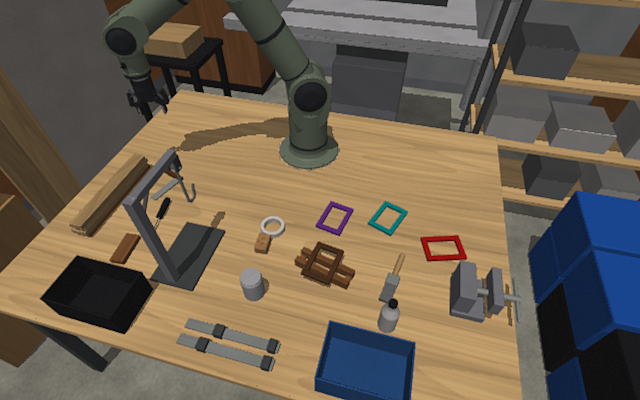

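View pics/top0.png

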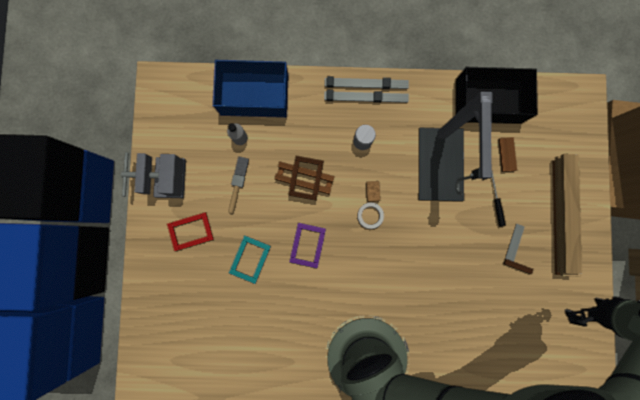

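View pics/wrist0.png

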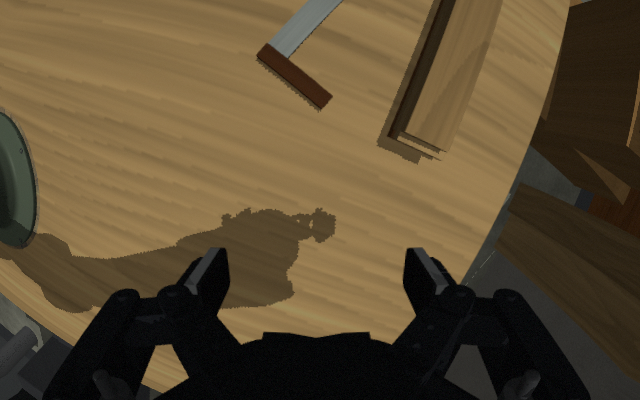

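```bash
cat > h.py <<'E'
import numpy as np,cv2
from scipy.spatial.transform import Rotation as R
def load(f):
    z=np.load(f); return z['p'],z['d'],z
def cloud(d,m):
    v,u=np.mgrid[:d.shape[0],:d.shape[1]]
    x=(u-m['cx'])/m['fx']*d; y=(v-m['cy'])/m['fy']*d
    P=np.stack([x,y,d],-1); Rm=R.from_rotvec(m['rvec']).as_matrix()
    return (P-m['tvec'])@Rm
def cloudw(d,m):
    v,u=np.mgrid[:d.shape[0],:d.shape[1]]
    dx=(u-m['cx'])/m['fx']; dy=(v-m['cy'])/m['fy']; rr=np.hypot(dx,dy)+1e-9
    t=np.tan(np.minimum(rr,1.5))
    P=np.stack([dx/rr*t*d,dy/rr*t*d,d],-1); Rm=R.from_rotvec(m['rvec']).as_matrix()
    return (P-m['tvec'])@Rm
def proj(X,m):
    P=R.from_rotvec(m['rvec']).apply(X)+m['tvec']; P=np.atleast_2d(P)
    return np.stack([P[:,0]/P[:,2]*m['fx']+m['cx'],P[:,1]/P[:,2]*m['fy']+m['cy']],-1)
E
python3 - <<'E'
from h import *
for n in ["top","scene"]:
    p,d,m=load(f"pics/{n}0.npz"); C=cloud(d,m)
    big=cv2.resize(p[:,:,::-1],None,fx=4,fy=4,interpolation=cv2.INTER_CUBIC)
    if n=="top":
        cv2.imwrite("pics/topA.png",big[480:1000,1640:2240]); cv2.imwrite("pics/topB.png",big[560:860,1060:1400])
        for u,v in [(304,179),(487,100),(487,150),(430,150),(440,180),(487,178),(465,182),(304,160),(320,178),(296,178)]: print(n,u,v,C[v,u].round(0),p[v,u])
    else:
        cv2.imwrite("pics/scA.png",big[560:1160,480:980]); cv2.imwrite("pics/scB.png",big[900:1200,1140:1480])
E
```

```text
top 304 179 [608. 230.   4.] [168 146 101]
top 487 100 [ 772. -253.  401.] [124 127 132]
top 487 150 [ 640. -253.  401.] [ 96  98 101]
top 430 150 [ 721. -210.   15.] [54 58 58]
top 440 180 [ 615. -246.   14.] [51 56 55]
top 487 178 [ 570. -259.  384.] [73 64 50]
top 465 182 [ 613. -340.   -3.] [160 133  91]
top 304 160 [667. 231.  49.] [58 35 20]
top 320 178 [607. 174.  46.] [51 30 15]
top 296 178 [611. 259.   1.] [83 67 43]
```

View pics/topA.png

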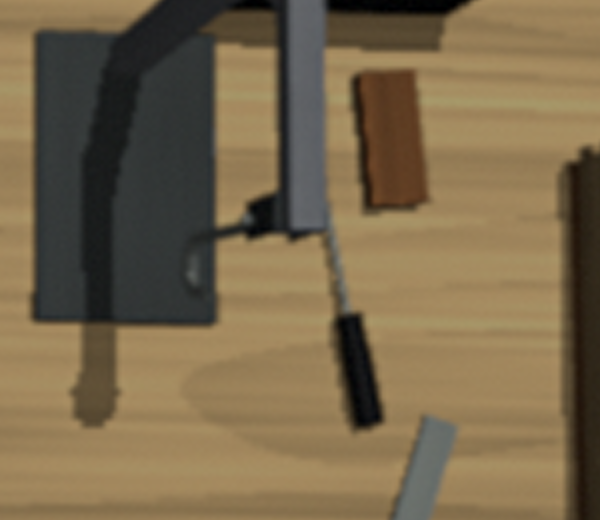

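View pics/topB.png

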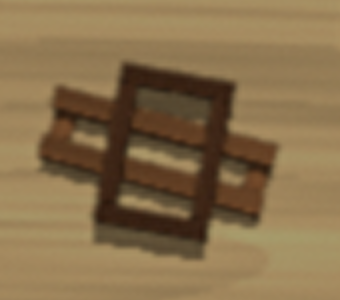

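View pics/scA.png

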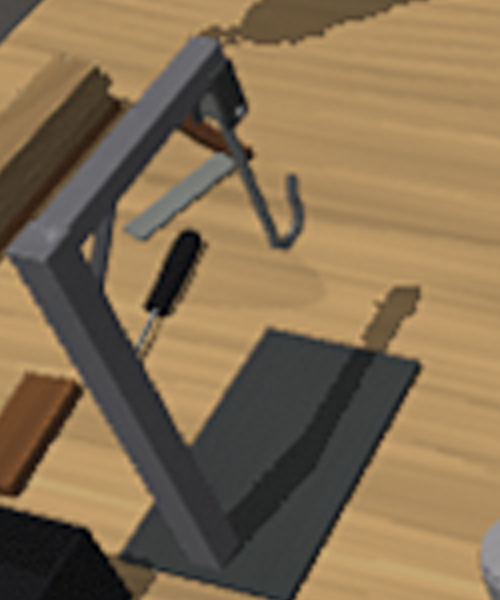

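```bash
cat >> h.py <<'E'
def ray(u,v,m,z):
    d=np.array([(u-m['cx'])/m['fx'],(v-m['cy'])/m['fy'],1.]); Rm=R.from_rotvec(m['rvec']).as_matrix()
    c=-Rm.T@m['tvec']; w=Rm.T@d; return c+w*(z-c[2])/w[2]
E
python3 - <<'E'
from h import *
p,d,m=load("pics/top0.npz"); C=cloud(d,m)
# base plate: near z 12 & dark grey, sat low
hsv=cv2.cvtColor(p,cv2.COLOR_RGB2HSV)
mask=((hsv[...,1]<45)&(hsv[...,2]<80)&(np.abs(C[...,2]-12)<10)).astype(np.uint8)
mask[:, :400]=0; mask[:,480:]=0
n,l,s,_=cv2.connectedComponentsWithStats(mask); k=1+s[1:,4].argmax(); print(s[k])
c,_=cv2.findContours((l==k).astype(np.uint8),0,2); c=max(c,key=cv2.contourArea)
c=c.reshape(-1,2)
W=np.array([ray(u,v,m,12)[:2] for u,v in c],np.float32)
print("base",cv2.minAreaRect(W),cv2.boxPoints(cv2.minAreaRect(W)))
# arm top
q=(C[...,2]>390)&(C[...,2]<412)&(np.arange(640)[None]>400)&(np.arange(640)[None]<540)
W=C[q]; print("armtop",q.sum(),cv2.minAreaRect(W[:,:2].astype(np.float32)),W[:,2].mean(), W.min(0),W.max(0))
# frame
q=(hsv[...,2]<75)&(hsv[...,1]>110)&(C[...,2]>38)
q[:,:270]=0;q[:,340:]=0;q[:150]=0;q[205:]=0
n,l,s,_=cv2.connectedComponentsWithStats(q.astype(np.uint8)); k=1+s[1:,4].argmax(); print(s[k])
v,u=np.nonzero(l==k)
W=np.array([ray(a,b,m,49)[:2] for a,b in zip(u,v)],np.float32); rc=cv2.minAreaRect(W);print("frame",rc,cv2.boxPoints(rc), np.median(C[l==k][:,2]))
o=p.copy(); o[l==k]=[255,0,0]; o[mask>0]=[0,255,0]
cv2.imwrite("pics/mask1.png",cv2.resize(o[60:280,260:560,::-1],None,fx=2.6,fy=2.6))
E
```

```text
[ 419  128   45   73 2894]
base ((674.309814453125, -250.7662811279297), (257.3806457519531, 156.20008850097656), 0.3363417088985443) [[ 545.1632  -173.42302]
 [ 546.0802  -329.62042]
 [ 803.4564  -328.10956]
 [ 802.5394  -171.91214]]
armtop 974 ((426.2645568847656, -177.06796264648438), (85.17892456054688, 756.25537109375), 74.4678955078125) 401.379834370056 [  73.05670159 -265.00381974  390.08191772] [794.28477353 -34.77946165 411.25586582]
[289 156  34  45 535]
frame ((605.6414184570312, 224.26275634765625), (99.33404541015625, 137.25845336914062), 80.85397338867188) [[529.99005 186.13586]
 [665.5035  164.31848]
 [681.2928  262.38965]
 [545.77936 284.20703]] 49.06633281186724
```

View pics/mask1.png

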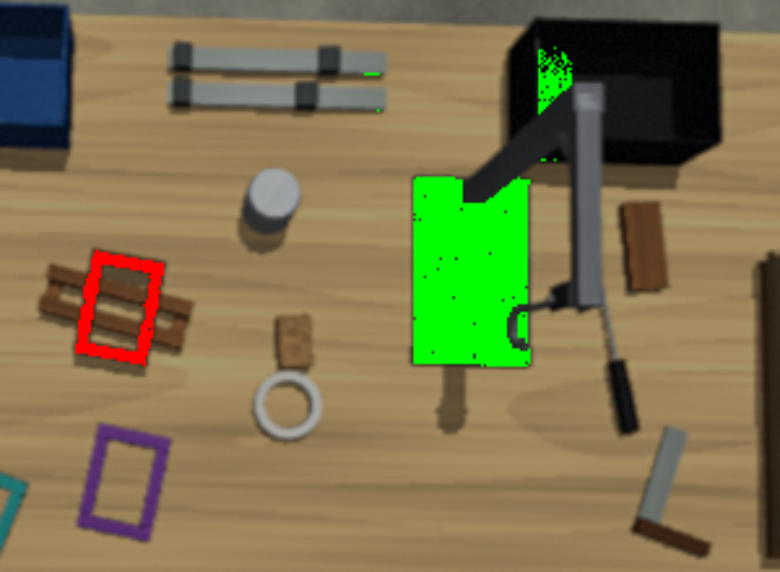

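```bash
python3 - <<'E'
from cell import r,cams
print([a for a in dir(r) if a[0]!='_'],[a for a in dir(cams) if a[0]!='_'])
from scipy.spatial.transform import Rotation as R
s=r.read_state(); print(R.from_euler('xyz',s['eef_rot']).as_matrix().round(3), r.grip_point_offset)
E
```

```text
['MotionError', 'grip_point_offset', 'job_done', 'read_state'] ['camera_model', 'snapshot']
[[-0.     0.367 -0.93 ]
 [ 0.001 -0.93  -0.367]
 [-1.    -0.001  0.   ]] 18.700000000000003
```

```bash
cat > t.py <<'E'
# usage: python3 t.py  -> helper functions: rel(target pos, target R) in tool axes
from h import *
from cell import r
def st():
    s=r.read_state(); return s,np.array(s['eef_pos']),R.from_euler('xyz',s['eef_rot'])
def rel(pos,Rt=None):
    s,p,q=st(); print('t',round(s['time_s'],2),'pos',p.round(1),'open',round(s['opening'],3),'F',np.round(s['force'],2))
    print(' shift cm now-tool',(q.inv().apply(np.array(pos)-p)/10).round(2))
    if Rt is not None:
        print(' rotvec tool',(q.inv()*Rt).as_rotvec().round(3)); print(' shift cm target-tool',(Rt.inv().apply(np.array(pos)-p)/10).round(2))
def tool(yaw,phi=90):
    # phi: deg below horizontal of finger direction; jaws' y = frame x dir
    p=np.radians(phi); x=np.array([np.cos(p)*np.cos(yaw),np.cos(p)*np.sin(yaw),-np.sin(p)])
    y=np.array([np.sin(p)*np.cos(yaw),np.sin(p)*np.sin(yaw),np.cos(p)]); z=np.cross(x,y)
    return R.from_matrix(np.stack([x,y,z],1))
E
python3 -m creep '[[0,0,0,-0.115,0,0,150],[0,0,0,-0.115,0,0,150],[0,0,0,-0.115,0,0,150],[0,0,0,-0.115,0,0,150],[0,0,0,-0.115,0,0,150],[0,0,0,-0.115,0,0,150],[0,0,0,-0.115,0,0,150],[0,0,0,-0.115,0,0,150],[0,0,0,-0.115,0,0,150]]' 40
python3 -c "
from t import *
rel([540,232,150],tool(-0.16)); print(st()[0]['joints'])"
```

```text
time_s: 0.9
eef_pos: [229.3, -581.3, 231.1]
eef_rot: [-2.565, 1.57, 1.993]
force: [-0.4, -0.0, -0.3]
opening: 0.411
t 0.9 pos [ 229.3 -581.3  231.1] open 0.411 F [-0.36 -0.05 -0.3 ]
 shift cm now-tool [  8.14  18.2  -85.13]
 rotvec tool [ 0.006 -0.     0.   ]
 shift cm target-tool [  8.11  17.72 -85.24]
[ 1.2924296   0.53337431 -0.2852616   1.589817    0.1663546   1.04277805
  0.80626316]
```

```bash

python3 -m creep '[[0,0.5,-2.5,0,0,0,150],[0,0.5,-2.5,0,0,0,150],[0,0.5,-2.5,0,0,0,150],[0,0.5,-2.5,0,0,0,150],[0,0.5,-2.5,0,0,0,150],[0,0.5,-2.5,0,0,0,150],[0,0.5,-2.5,0,0,0,150],[0,0.5,-2.5,0,0,0,150],[0,0.5,-2.5,0,0,0,150],[0,0.5,-2.5,0,0,0,150],[0,0.5,-2.5,0,0,0,150],[0,0.5,-2.5,0,0,0,150],[0,0.5,-2.5,0,0,0,150],[0,0.5,-2.5,0,0,0,150],[0,0.5,-2.5,0,0,0,150],[0,0.5,-2.5,0,0,0,150],[0,0.5,-2.5,0,0,0,150],[0,0.5,-2.5,0,0,0,150],[0,0.5,-2.5,0,0,0,150],[0,0.5,-2.5,0,0,0,150]]'
python3 -c "
from t import *
rel([540,232,150],tool(-0.16)); print(st()[0]['joints'])"
```

```text
time_s: 2.57
eef_pos: [407.9, -102.5, 231.3]
eef_rot: [0.433, 1.571, -1.298]
force: [-0.7, -0.2, -0.3]
opening: 0.414
t 2.57 pos [ 407.9 -102.5  231.3] open 0.414 F [-0.69 -0.17 -0.28]
 shift cm now-tool [  8.13   7.7  -35.13]
 rotvec tool [-0.  0. -0.]
 shift cm target-tool [  8.13   7.71 -35.13]
[ 0.57653536  0.22969548 -0.54529734  2.08403433  0.15577646  0.86622772
 -0.21852294]
```

```bash

python3 -m creep '[[0.4,0.55,-2.5,0,0,0,165],[0.4,0.55,-2.5,0,0,0,165],[0.4,0.55,-2.5,0,0,0,165],[0.4,0.55,-2.5,0,0,0,165],[0.4,0.55,-2.5,0,0,0,165],[0.4,0.55,-2.5,0,0,0,165],[0.4,0.55,-2.5,0,0,0,165],[0.4,0.55,-2.5,0,0,0,165],[0.4,0.55,-2.5,0,0,0,165],[0.4,0.55,-2.5,0,0,0,165],[0.4,0.55,-2.5,0,0,0,165],[0.4,0.55,-2.5,0,0,0,165],[0.4,0.55,-2.5,0,0,0,165],[0.4,0.55,-2.5,0,0,0,165],[0,0,0,0,0,0,165]]'
python3 - <<'E'
from t import *
from cell import cams
rel([540,232,150],tool(-0.16)); print(st()[0]['joints'])
m=cams.camera_model("wrist"); p,d=cams.snapshot("wrist")
cv2.imwrite("pics/w1.png",p[:,:,::-1]); np.savez("pics/w1.npz",p=p,d=d,**{k:np.array(v) for k,v in m.items()})
E
```

```text
time_s: 3.82
eef_pos: [539.6, 234.3, 174.4]
eef_rot: [-2.678, 1.568, 1.878]
force: [-1.6, 0.5, 0.2]
opening: 0.354
t 3.82 pos [539.6 234.3 174.4] open 0.354 F [-1.6   0.52  0.18]
 shift cm now-tool [2.44 0.07 0.23]
 rotvec tool [ 0.004 -0.002  0.001]
 shift cm target-tool [2.44 0.07 0.22]
[-0.12198818  0.57984839 -0.55709634  1.73420474  0.36590896  0.93230695
 -0.98296079]
```

View pics/w1.png

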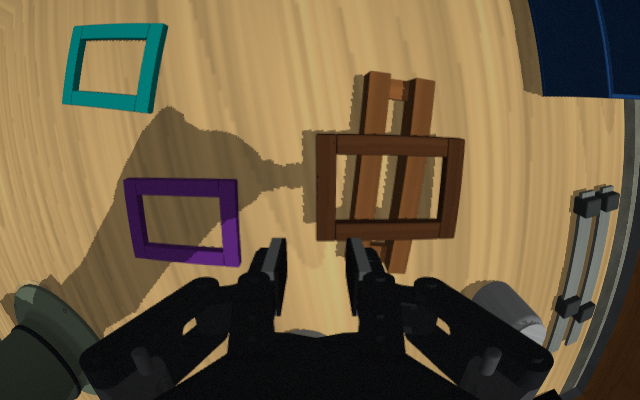

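```bash
python3 - <<'E'
from t import *
p,d,m=load("pics/w1.npz"); C=cloudw(d,m)
hsv=cv2.cvtColor(p,cv2.COLOR_RGB2HSV)
q=(np.abs(C[...,2]-49)<5)&(C[...,0]>400)&(C[...,0]<750)&(C[...,1]>130)&(C[...,1]<330)
n,l,s,_=cv2.connectedComponentsWithStats(q.astype(np.uint8)); k=1+s[1:,4].argmax(); print(s[k])
W=C[l==k]; print(cv2.minAreaRect(W[:,:2].astype(np.float32)),np.median(W[:,2]))
rc=cv2.minAreaRect(W[:,:2].astype(np.float32)); print(cv2.boxPoints(rc))
E
```

```text
[ 316  134  149  107 7953]
((607.8500366210938, 224.33584594726562), (99.8560791015625, 140.03822326660156), 81.26275634765625) 49.12782007264148
[[531.05927 185.62335]
 [669.47235 164.35107]
 [684.6408  263.04834]
 [546.2277  284.32062]]
```

```bash

python3 -m creep '[[0,0,0,0,0,0,180],[0,0,0,0,0,0,180],[0,0,0,0,0,0,180],[0,0,0,0,0,0,180]]'
python3 - <<'E'
from t import *
rel([545.7,233.8,26],tool(-0.1525))
E
```

```text
time_s: 4.2
eef_pos: [539.7, 228.7, 175.6]
eef_rot: [1.006, 1.57, -0.726]
force: [0.4, -0.5, -0.2]
opening: 0.292
t 4.2 pos [539.7 228.7 175.6] open 0.292 F [ 0.42 -0.45 -0.22]
 shift cm now-tool [14.96  0.51 -0.61]
 rotvec tool [-0.009  0.    -0.   ]
 shift cm target-tool [14.96  0.52 -0.6 ]
```

```bash

python3 -m creep '[[1,0.5,-0.6,-0.009,0,0,180],[1.5,0,0,0,0,0,180],[1.5,0,0,0,0,0,180],[1.5,0,0,0,0,0,180],[1.5,0,0,0,0,0,180],[1.5,0,0,0,0,0,180],[1.5,0,0,0,0,0,180],[1,0,0,0,0,0,180],[0.5,0,0,0,0,0,180],[0,0,0,0,0,0,180],[0,0,0,0,0,0,180]]'
python3 - <<'E'
from t import *
rel([545.7,233.8,26],tool(-0.1525))
from cell import cams
m=cams.camera_model("wrist"); p,d=cams.snapshot("wrist")
cv2.imwrite("pics/w2.png",p[:,:,::-1])
E
```

```text
time_s: 5.12
eef_pos: [545.6, 234.8, 60.5]
eef_rot: [2.691, 1.571, 0.969]
force: [0.1, 0.5, 0.0]
opening: 0.291
t 5.12 pos [545.6 234.8  60.5] open 0.291 F [0.07 0.5  0.02]
 shift cm now-tool [3.45 0.02 0.1 ]
 rotvec tool [ 0.002 -0.    -0.   ]
 shift cm target-tool [3.45 0.02 0.1 ]
```

View pics/w2.png

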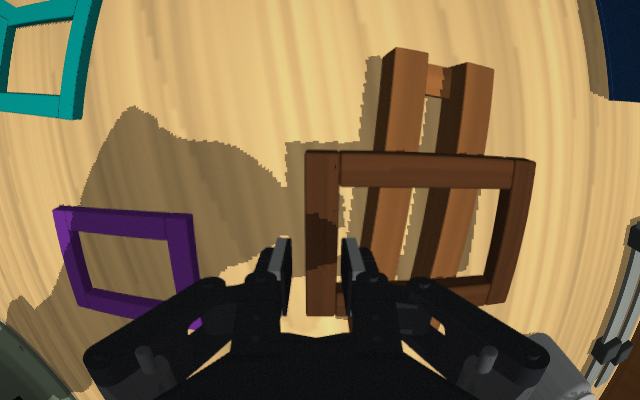

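```bash

python3 -m creep '[[1,0,0.1,0,0,0,180],[1,0,0,0,0,0,180],[0.5,0,0,0,0,0,180],[0.5,0,0,0,0,0,180],[0.3,0,0,0,0,0,180],[0,0,0,0,0,0,180],[0,0,0,0,0,0,180]]'
python3 - <<'E'
from t import *
rel([545.7,233.8,26],tool(-0.1525))
from cell import cams
p,d=cams.snapshot("wrist")
cv2.imwrite("pics/w3.png",p[:,:,::-1])
E
```

```text
time_s: 5.75
eef_pos: [545.2, 233.8, 27.2]
eef_rot: [-1.409, 1.571, -3.131]
force: [0.1, -0.2, 1.1]
opening: 0.293
t 5.75 pos [545.2 233.8  27.2] open 0.293 F [ 0.1  -0.24  1.09]
 shift cm now-tool [ 0.12  0.04 -0.01]
 rotvec tool [0.002 0.    0.   ]
 shift cm target-tool [ 0.12  0.04 -0.01]
```

View pics/w3.png

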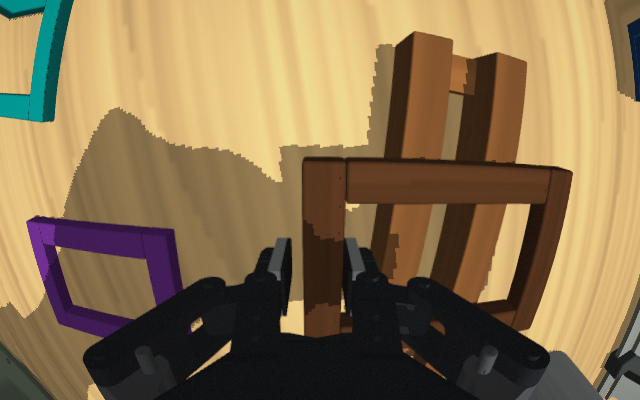

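```bash

python3 -m creep '[[0,0,0,0,0,0,205],[0,0,0,0,0,0,220],[0,0,0,0,0,0,240],[0,0,0,0,0,0,240],[0,0,0,0,0,0,240],[0,0,0,0,0,0,240]]' 70
python3 -m creep '[[-0.5,0,0,0,0,0,240],[-0.5,0,0,0,0,0,240],[-1,0,0,0,0,0,240],[-1.5,0,0,0,0,0,240],[-1.5,0,0,0,0,0,240],[-1.5,0,0,0,0,0,240],[-1.5,0,0,0,0,0,240],[-1.5,0,0,0,0,0,240],[-2,0,0,0,0,0,240],[-2,0,0,0,0,0,240],[-2,0,0,0,0,0,240],[-2,0,0,0,0,0,240],[-2,0,0,0,0,0,240],[-2,0,0,0,0,0,240],[-1.5,0,0,0,0,0,240],[-1,0,0,0,0,0,240],[0,0,0,0,0,0,240]]' 
python3 - <<'E'
from t import *
rel([440,-251,330],tool(0,20))
print(st()[0]['joints'].round(3))
from cell import cams
m=cams.camera_model("wrist");p,d=cams.snapshot("wrist")
cv2.imwrite("pics/w4.png",p[:,:,::-1]);np.savez("pics/w4.npz",p=p,d=d,**{k:np.array(v) for k,v in m.items()})
E
```

```text
time_s: 6.3
eef_pos: [545.5, 233.8, 27.6]
eef_rot: [2.086, 1.57, 0.365]
force: [-1.1, 1.2, 5.7]
opening: 0.195
time_s: 7.72
eef_pos: [545.7, 234.0, 269.7]
eef_rot: [2.113, 1.568, 0.391]
force: [0.0, -0.4, -2.8]
opening: 0.192
t 7.72 pos [545.7 234.  269.7] open 0.192 F [ 0.03 -0.4  -2.8 ]
 shift cm now-tool [-6.11 -3.14 49.53]
 rotvec tool [-0.133  0.091  1.217]
 shift cm target-tool [-12.     2.05  48.5 ]
[-0.091  0.486 -0.595  1.621  0.296  1.122 -0.913]
```

View pics/w4.png

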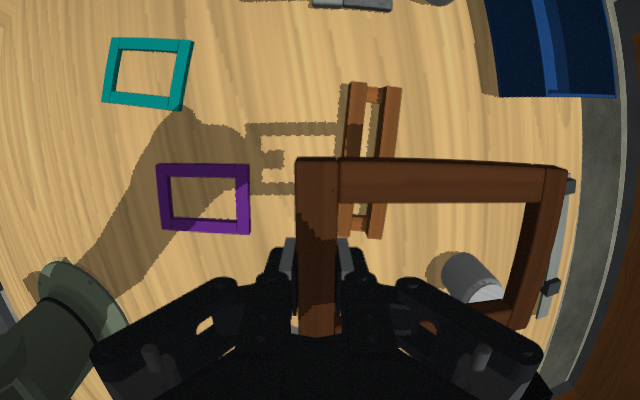

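```bash

python3 -m creep '[[0,0.4,1.5,0,0,0,240],[0,0.5,2.5,0,0,0,240],[0,0.5,2.5,0,0,0,240],[0,0.5,2.5,0,0,0,240],[0,0.5,2.5,0,0,0,240],[0,0.5,2.5,0,0,0,240],[0,0.5,2.5,0,0,0,240],[0,0.5,2.5,0,0,0,240],[0,0.5,2.5,0,0,0,240],[0,0.5,2,0,0,0,240],[0,0.3,1,0,0,0,240],[0,0,0,0,0,0.05,240],[0,0,0,0,0,0.1,240],[0,0,0,0,0,0.1,240],[0,0,0,0,0,0.1,240],[0,0,0,0,0,0.1,240]]' 
python3 - <<'E'
from t import *
rel([440,-251,140],tool(0,20))
print(st()[0]['joints'].round(3))
E
```

```text
time_s: 9.1
eef_pos: [559.2, -15.3, 267.1]
eef_rot: [1.576, 1.117, -0.144]
force: [1.9, -2.2, -1.2]
opening: 0.195
t 9.1 pos [559.2 -15.3 267.1] open 0.195 F [ 1.93 -2.22 -1.24]
 shift cm now-tool [  7.75 -12.99  25.11]
 rotvec tool [-0.104  0.112  0.767]
 shift cm target-tool [ -6.85 -16.03  23.57]
[ 0.26   0.212 -0.477  2.091  0.535  0.483 -0.765]
```

```bash

python3 -m creep '[[0,0,0,-0.014,0.014,0.096,240],[0,0,0,-0.014,0.014,0.096,240],[0,0,0,-0.014,0.014,0.096,240],[0,0,0,-0.014,0.014,0.096,240],[0,0,0,0,0,0,240]]' 
python3 - <<'E'
from t import *
rel([440,-251,140],tool(0,20))
print(st()[0]['joints'].round(3))
E
```

```text
time_s: 9.52
eef_pos: [564.4, -27.0, 268.6]
eef_rot: [1.543, 0.906, -0.155]
force: [-0.2, -0.9, -1.5]
opening: 0.196
t 9.52 pos [564.4 -27.  268.6] open 0.196 F [-0.21 -0.91 -1.46]
 shift cm now-tool [  4.67 -15.55  23.64]
 rotvec tool [-0.065  0.119  0.558]
 shift cm target-tool [ -7.29 -16.34  22.4 ]
[ 0.055  0.166 -0.255  2.257  1.248  0.261 -1.464]
```

```bash
cat > fk.py <<'E'
import numpy as np, itertools
from scipy.spatial.transform import Rotation as R
from scipy.optimize import least_squares
S=[([1.12478684,0.52202112,-0.03631199,1.59995097,0.02117667,1.02109304,-0.112786],[229.24,-581.11,230.74],[-1.51211984,1.56970789,2.00525972]),
([1.2924296,0.53337431,-0.2852616,1.589817,0.1663546,1.04277805,0.80626316],[229.3,-581.3,231.1],[-2.565,1.57,1.993]),
([0.57653536,0.22969548,-0.54529734,2.08403433,0.15577646,0.86622772,-0.21852294],[407.9,-102.5,231.3],[0.433,1.571,-1.298]),
([-0.12198818,0.57984839,-0.55709634,1.73420474,0.36590896,0.93230695,-0.98296079],[539.6,234.3,174.4],[-2.678,1.568,1.878]),
([-0.091,0.486,-0.595,1.621,0.296,1.122,-0.913],[545.7,234.0,269.7],[2.113,1.568,.391]),
([0.26,0.212,-0.477,2.091,0.535,0.483,-0.765],[559.2,-15.3,267.1],[1.576,1.117,-0.144]),
([0.055,0.166,-0.255,2.257,1.248,0.261,-1.464],[564.4,-27.0,268.6],[1.543,0.906,-0.155])]
def fk(q,s,p):
    o1,d1,d3,d5,d7,a1,a3,a4,a5,o7=p
    T=R.from_euler('z',s[0]*q[0]+o1); x=np.array([0,0,d1])+T.apply([a1,0,0]); pts=[x]
    T=T*R.from_euler('y',q[1])*R.from_euler('z',s[2]*q[2]); x=x+T.apply([a3,0,d3]); pts.append(x)
    T=T*R.from_euler('y',s[3]*q[3])*R.from_euler('z',s[4]*q[4]); x=x+T.apply([a4,0,d5]); pts.append(x)
    T=T*R.from_euler('y',s[5]*q[5])*R.from_euler('z',s[6]*q[6]+o7); x=x+T.apply([0,0,d7])
    return x,T,pts
# tool axes: x=flange z ; y,z by o7:  tool x=Fz, y=Fx', z=Fy'
M=np.array([[0,1,0],[0,0,1],[1,0,0]]).astype(float) # columns tool axes in flange
def res(p,s):
    e=[]
    for q,x,rt in S:
        X,T,_=fk(q,s,p); D=(T*R.from_matrix(M)).as_matrix()-R.from_euler('xyz',rt).as_matrix()
        e+=list(X-np.array(x)); e+=list(D.ravel()*200)
    return np.array(e)
if __name__=="__main__":
    best=[]
    for s1,s3,s5,s7 in itertools.product([1,-1],repeat=4):
        s=[s1,1,s3,1,s5,1,s7]
        for o7 in (0,1.57,3.14,-1.57):
            f=least_squares(res,[0,340,400,400,250,0,0,0,0,o7],args=(s,),loss='soft_l1',f_scale=5,max_nfev=100)
            best.append((f.cost,s,f.x.round(3)))
    best.sort(key=lambda b:b[0])
    for b in best[:3]: print(b)
    b=best[0]; print(np.abs(res(b[2],b[1])).reshape(len(S),-1).max(1).round(1))
E
python3 fk.py
```

```text
(np.float64(227.44124024298014), [-1, 1, -1, 1, -1, 1, -1], array([-8.40000e-02,  3.19215e+02,  5.32297e+02,  4.15946e+02,
        3.33180e+02,  1.25920e+01, -6.24500e+00,  8.39300e+00,
       -1.75914e+02, -7.06940e+02]))
(np.float64(227.44124025031408), [-1, 1, -1, 1, -1, 1, -1], array([-8.40000e-02,  3.19215e+02,  5.32297e+02,  4.15946e+02,
        3.33181e+02,  1.25920e+01, -6.24500e+00,  8.39300e+00,
        0.00000e+00,  3.06000e+00]))
(np.float64(227.44124124317105), [-1, 1, -1, 1, -1, 1, -1], array([  6.199, 319.216, 532.291, 415.944, 333.175,  12.596,  -6.243,
         8.393,  40.15 , 185.272]))
[ 5.   1.3 13.   5.6  2.7  7.1 10.2]
```

```bash
cat > ik.py <<'E'
from fk import *
from t import tool
s=[-1,1,-1,1,-1,1,-1]; P=np.array([-.084,319.2,532.3,415.9,333.2,12.6,-6.2,8.4,0,3.06])
lo=np.array([-2.91,-.3,-1.5,.17,-1.26,.16,-2.52])+.04; hi=np.array([2.91,2.13,1.42,2.43,4.41,1.93,2.52])-.04
def ik(x,Rt,q0):
    def f(q):
        X,T,_=fk(q,s,P); return np.r_[X-x,(Rt.inv()*(T*R.from_matrix(M))).as_rotvec()*300,1e-3*(q-q0)]
    return least_squares(f,np.clip(q0,lo+1e-3,hi-1e-3),bounds=(lo,hi),max_nfev=200)
def tcp(railb,phi,off=14.4,yaw=0):
    T=tool(yaw,phi); return np.array(railb)-T.apply([-off,122,0])
E
python3 - <<'E'
from ik import *
rng=np.random.default_rng(0)
for flip in (0,1):
  for phi in (10,20,30,40,50):
   for nm,rb in (("stage",[510,-251,262]),("seat",[575,-251,190])):
    x=tcp(rb,phi); T=tool(0,phi)
    if flip: T=T*R.from_euler('x',np.pi)
    sols=[]
    for k in range(40):
        f=ik(x,T,rng.uniform(lo,hi))
        if np.abs(f.fun[:6]).max()<2:
            pts=fk(f.x,s,P)[2]; sols.append((f.x.round(2),[int(p[2]) for p in pts]))
    print(flip,phi,nm,x.round(),len(sols))
    seen=[]
    for q,z in sols:
        if all(np.abs(q-w).max()>.7 for w in seen): seen.append(q); print('   ',q,z)
E
```

```text
0 10 stage [ 503. -251.  139.] 0
0 10 seat [ 568. -251.   67.] 12
    [ 1.71  2.09 -1.3   2.33  3.15  0.66 -1.11] [319, 56, 125]
    [ 1.47  1.61 -0.89  2.33  3.8   0.91 -2.08] [319, 301, 125]
0 20 stage [ 482. -251.  142.] 0
0 20 seat [ 547. -251.   70.] 0
0 30 stage [ 461. -251.  149.] 0
0 30 seat [ 526. -251.   77.] 0
0 40 stage [ 443. -251.  159.] 0
0 40 seat [ 508. -251.   87.] 0
0 50 stage [ 426. -251.  173.] 0
0 50 seat [ 491. -251.  101.] 26
    [ 1.4   0.95 -1.15  2.39  2.38  0.5  -1.59] [319, 631, 355]
    [-0.18  1.14  1.36  2.38  4.33  1.59  2.25] [319, 541, 355]
1 10 stage [ 503. -251.  139.] 0
1 10 seat [ 568. -251.   67.] 16
    [0.53 1.24 0.25 2.34 3.89 1.87 0.02] [319, 496, 125]
    [ 1.2   1.36 -0.54  2.34  3.96  1.24  0.65] [319, 436, 125]
1 20 stage [ 482. -251.  142.] 0
1 20 seat [ 547. -251.   70.] 0
1 30 stage [ 461. -251.  149.] 0
1 30 seat [ 526. -251.   77.] 0
1 40 stage [ 443. -251.  159.] 0
1 40 seat [ 508. -251.   87.] 0
1 50 stage [ 426. -251.  173.] 0
1 50 seat [ 491. -251.  101.] 22
    [ 0.31  0.64  0.49  2.39  4.24  0.83 -0.53] [319, 750, 355]
    [ 1.4   0.94 -1.13  2.39  2.4   0.49  1.52] [319, 636, 355]
    [-0.18  1.15  1.37  2.38  4.33  1.6  -0.9 ] [319, 536, 355]
```

```bash
python3 - <<'E'
from ik import *
rng=np.random.default_rng(0)
for flip in (0,1):
  for yaw in (.3,.5,.7):
   for phi in (5,15,25):
    for nm,rb in (("stage",[515,-251,258]),("seat",[575,-251,190])):
     x=tcp(rb,phi,yaw=yaw); T=tool(yaw,phi)
     if flip: T=T*R.from_euler('x',np.pi)
     sols=[]
     for k in range(30):
        f=ik(x,T,rng.uniform(lo,hi))
        if np.abs(f.fun[:6]).max()<2:
            pts=fk(f.x,s,P)[2]; sols.append((f.x.round(2),[p.round().astype(int).tolist() for p in pts[1:]]))
     print(flip,yaw,phi,nm,x.round(),len(sols))
     seen=[]
     for q,z in sols:
        if all(np.abs(q-w).max()>1 for w in seen): seen.append(q); print('   ',q,z)
E
```

```text
0 0.3 5 stage [ 519. -250.  135.] 9
    [ 1.79  1.7  -1.16  2.25  4.31  0.2  -2.48] [[-169, -514, 255], [201, -347, 164]]
0 0.3 5 seat [ 579. -250.   67.] 7
    [ 1.77  2.09 -1.39  2.1   1.89  0.21  0.13] [[-139, -455, 56], [261, -348, 96]]
    [ 1.68  1.83 -1.13  2.1   4.37  0.2  -2.45] [[-108, -517, 185], [261, -348, 96]]
0 0.3 15 stage [ 498. -256.  136.] 8
    [ 1.76  1.44 -1.11  2.3   4.13  0.23 -2.48] [[-152, -519, 389], [191, -351, 223]]
    [ 1.84  1.68 -1.37  2.3   2.24  0.21 -0.54] [[-193, -506, 262], [191, -351, 223]]
0 0.3 15 seat [ 558. -256.   68.] 9
    [ 1.73  1.82 -1.31  2.17  2.42  0.22 -0.59] [[-131, -512, 189], [251, -351, 155]]
    [ 1.6   1.53 -1.    2.17  4.18  0.33 -2.47] [[-67, -540, 346], [251, -351, 155]]
0 0.3 25 stage [ 478. -262.  141.] 5
    [ 1.81  1.43 -1.35  2.32  2.14  0.21 -0.64] [[-179, -509, 394], [190, -352, 282]]
0 0.3 25 seat [ 538. -262.   73.] 11
    [ 1.62  1.43 -1.1   2.23  3.38  0.21 -1.81] [[-76, -534, 398], [250, -352, 214]]
    [ 1.71  1.7  -1.38  2.22  2.13  0.39 -0.46] [[-126, -526, 251], [250, -352, 214]]
0 0.5 5 stage [ 518. -249. 
[... 4537 characters left out ...]
 1.64  1.32 -1.02  1.94 -0.5   0.62 -0.96] [[-86, -520, 455], [255, -470, 223]]
1 0.7 15 seat [ 561. -262.   68.] 11
    [ 1.45  1.36 -0.85  1.82 -0.73  0.66 -0.72] [[13, -532, 434], [315, -470, 155]]
    [ 1.66  1.81 -1.42  1.82  0.61  0.61 -1.88] [[-96, -521, 193], [315, -470, 155]]
1 0.7 25 stage [ 486. -276.  141.] 11
    [ 1.75  1.45 -1.36  1.96  0.4   0.59 -1.89] [[-146, -521, 383], [255, -470, 282]]
    [ 1.04  0.85 -0.05  1.98 -1.2   1.19 -0.43] [[174, -367, 677], [255, -470, 282]]
1 0.7 25 seat [ 546. -276.   73.] 9
    [ 1.27  1.09 -0.54  1.87 -1.    0.79 -0.58] [[100, -471, 571], [315, -470, 214]]
    [ 1.58  1.44 -1.15  1.85  0.1   0.49 -1.53] [[-56, -537, 391], [315, -470, 214]]
```

```bash
cat > sim.py <<'E'
from ik import *
from scipy.spatial.transform import Slerp
def run(q,wps,verbose=True,w=0.3):
    X,T,_=fk(q,s,P); A=(T*R.from_matrix(M)); x0=X;worst=0
    for (x1,yaw,phi,flip) in wps:
        B=tool(yaw,phi)
        if flip: B=B*R.from_euler('x',np.pi)
        n=int(max(np.linalg.norm(np.array(x1)-x0)/25,(A.inv()*B).magnitude()/.1,1))+1
        sl=Slerp([0,1],R.concatenate([A,B])); mx=0
        for k in range(1,n+1):
            Rt=sl(k/n); x=x0+(np.array(x1)-x0)*k/n; q0=q
            def f(v):
                X,T,_=fk(v,s,P); return np.r_[(X-x),(Rt.inv()*(T*R.from_matrix(M))).as_rotvec()*300,w*5*(v-q0)]
            o=least_squares(f,np.clip(q0,lo+1e-3,hi-1e-3),bounds=(lo,hi),max_nfev=50); q=o.x
            mx=max(mx,np.abs((q-q0)*12/np.array([1.89,1.89,2.39,2.39,3.01,3.01,3.01])/.7).max()); e=np.abs(o.fun[:6]).max()
        if verbose: print(np.round(x1),yaw,phi,'q',q.round(2),'err',round(e,1),'rate',round(mx,2),'n',n)
        x0=np.array(x1);A=B
    return q
E
python3 - <<'E'
from sim import *
G=np.array([0.055,0.166,-0.255,2.257,1.248,0.261,-1.464])
print("path1")
for yaw in (.35,.45):
  x1=tcp([505,-251,258],20,yaw=yaw); x2=tcp([575,-251,190],20,yaw=yaw)
  q=run(G,[([560,-20,270],-.15,75,0),([400,-80,270],yaw/2,85,0),([300,-300,270],yaw,85,0),([300,-450,250],yaw,85,0),([300,-450,250],yaw,20,0),(x1-[60,80,0],yaw,20,0),(x1,yaw,20,0),(x2+[0,0,68],yaw,20,0),(x2,yaw,20,0)])
print("flip, from tool down same place")
D=np.array([-0.091,0.486,-0.595,1.621,0.296,1.122,-0.913]); D[6]+=np.pi
print(D)
q=run(D,[([540,0,270],-.15,85,1),([400,-80,270],yaw/2,85,1),([300,-300,270],yaw,85,1),([300,-450,250],yaw,85,1),([300,-450,250],yaw,20,1),(x1-[60,80,0],yaw,20,1),(x1,yaw,20,1),(x2+[0,0,68],yaw,20,1),(x2,yaw,20,1)])
E
```

```text
path1
[560 -20 270] -0.15 75 q [ 0.48  0.31 -0.71  1.93  0.4   0.75 -0.59] err 0.0 rate 2.2 n 5
[400 -80 270] 0.175 85 q [ 0.92  0.12 -0.88  2.11  0.09  0.87  0.17] err 0.0 rate 0.66 n 7
[ 300 -300  270] 0.35 85 q [ 1.38  0.18 -0.73  2.04  0.05  0.93  0.99] err 0.0 rate 0.58 n 10
[ 300 -450  250] 0.35 85 q [ 1.41  0.42 -0.64  1.8   0.19  0.98  1.06] err 0.0 rate 0.33 n 7
[ 300 -450  250] 0.35 20 q [ 2.15  1.07 -1.13  1.9  -0.39  0.84  1.9 ] err 0.0 rate 0.84 n 12
[ 419. -341.  138.] 0.35 20 q [ 1.95  1.33 -1.13  2.12 -0.41  0.32  2.04] err 0.0 rate 0.38 n 8
[ 479. -261.  138.] 0.35 20 q [ 1.78  1.32 -1.11  2.2  -0.9   0.2   2.48] err 17.0 rate 2.34 n 5
[ 549. -261.  138.] 0.35 20 q [ 1.63  1.32 -1.11  2.09 -0.98  0.2   2.48] err 23.6 rate 0.47 n 3
[ 549. -261.   70.] 0.35 20 q [ 1.63  1.47 -1.06  2.04 -0.84  0.2   2.48] err 28.5 rate 0.46 n 3
[560 -20 270] -0.15 75 q [ 0.48  0.31 -0.71  1.93  0.4   0.75 -0.59] err 0.0 rate 2.2 n 5
[400 -80 270] 0.225 85 q [ 0.94  0.13 -0.9   2.1   0.09  0.88  0.22] err 0.0 rate 0.69 n 7
[ 300 -300  270] 0.45 85 q [ 1.41  0.19 -0.77  2.04  0.06  0.94 
[... 870 characters left out ...]
48] err 32.2 rate 1.31 n 7
[ 300 -300  270] 0.45 85 q [ 1.44  0.58 -1.46  2.39  1.26  0.92  2.48] err 110.4 rate 0.56 n 10
[ 300 -450  250] 0.45 85 q [ 1.4   0.36 -0.65  2.39  1.93  0.2   2.48] err 152.0 rate 5.75 n 7
[ 300 -450  250] 0.45 20 q [ 2.21  1.36 -1.46  2.38  2.2   0.2   2.48] err 143.9 rate 1.8 n 12
[ 420. -343.  138.] 0.45 20 q [ 1.95  1.49 -1.33  2.34  2.3   0.2   2.48] err 73.7 rate 0.32 n 8
[ 480. -263.  138.] 0.45 20 q [ 1.81  1.52 -1.34  2.33  2.27  0.2   2.48] err 35.0 rate 0.28 n 5
[ 550. -263.  138.] 0.45 20 q [ 1.67  1.53 -1.36  2.22  2.24  0.2   2.48] err 28.5 rate 0.42 n 3
[ 550. -263.   70.] 0.45 20 q [ 1.67  1.64 -1.27  2.18  2.38  0.2   2.48] err 28.1 rate 0.33 n 3
```

```bash
python3 - <<'E'
import sim
from sim import *
import re
base=sim.tool
for beta,yf in ((.4,.2),(.5,.2),(.6,.1),(.6,.0)):
    sim.tool=lambda yaw,phi:base(yaw,phi)*R.from_euler('y',beta)
    def tc(rb,phi,yaw): # rail center at 14.4 behind tip along tool x
        ra=np.array(rb)-base(yaw,phi).apply([0,122,0]); return ra+sim.tool(yaw,phi).apply([14.4,0,0])
    print("beta",beta,yf)
    E=np.array([-0.091,0.486,-0.595,1.621,0.296,1.122,-0.913])
    ph=18
    x1=tc([505,-251,258],ph,yf); x2=tc([575,-251,190],ph,yf)
    q=run(E,[([547,234,120],-.15,90,0),([547,238,28],-.15,90,0),([547,234,270],-.15,90,0),([450,0,270],yf/2,90,0),([340,-200,270],yf,90,0),([300,-430,250],yf,90,0),([300,-430,250],yf,ph,0),(x1-[60,60,0],yf,ph,0),(x1,yf,ph,0),(x2+[0,0,68],yf,ph,0),(x2,yf,ph,0),(x2+base(yf,ph).apply([-80,0,0]),yf,ph,0)])
E
```

```text
beta 0.4 0.2
[547 234 120] -0.15 90 q [ 0.22  0.7  -0.74  1.93  0.19  0.49 -0.67] err 0.0 rate 0.54 n 7
[547 238  28] -0.15 90 q [ 0.13  0.85 -0.62  1.95  0.26  0.31 -0.67] err 0.0 rate 0.33 n 4
[547 234 270] -0.15 90 q [ 0.33  0.5  -0.89  1.79  0.06  0.81 -0.64] err 0.0 rate 0.35 n 10
[450   0 270] 0.1 90 q [ 0.97  0.48 -1.11  1.93  0.03  1.03 -0.01] err 0.0 rate 0.56 n 11
[ 340 -200  270] 0.2 90 q [ 1.44  0.52 -1.14  1.9   0.14  1.24  0.44] err 0.0 rate 0.5 n 10
[ 300 -430  250] 0.2 90 q [ 1.52  0.76 -0.99  1.53  0.36  1.49  0.68] err 0.0 rate 0.34 n 10
[ 300 -430  250] 0.2 18 q [ 2.12  1.38 -1.42  1.74  0.07  1.09  1.42] err 0.0 rate 0.69 n 13
[ 419. -310.  138.] 0.2 18 q [ 1.93  1.52 -1.28  1.98  0.17  0.63  1.45] err 0.0 rate 0.29 n 9
[ 479. -250.  138.] 0.2 18 q [ 1.8   1.52 -1.28  2.06  0.16  0.42  1.42] err 0.0 rate 0.33 n 4
[ 549. -250.  138.] 0.2 18 q [ 1.66  1.52 -1.29  1.97  0.15  0.37  1.39] err 0.0 rate 0.43 n 3
[ 549. -250.   70.] 0.2 18 q [ 1.65  1.63 -1.22  1.93  0.2   0.37  1.46] err 0.0 rate 0.34 n 3
[ 475. -266.   95.] 0.2 18 q [ 1.81  1.58 -1.23  2.01  0.2   0.46
[... 2722 characters left out ...]
0.15  1.28  0.21] err 0.0 rate 0.47 n 10
[ 300 -430  250] 0.0 90 q [ 1.61  0.94 -1.16  1.44  0.35  1.62  0.45] err 0.0 rate 0.39 n 10
[ 300 -430  250] 0.0 18 q [ 2.13  1.44 -1.46  1.73  0.11  1.1   1.32] err 0.0 rate 0.55 n 13
[ 419. -303.  138.] 0.0 18 q [ 1.95  1.57 -1.32  1.98  0.23  0.64  1.35] err 0.0 rate 0.3 n 9
[ 479. -243.  138.] 0.0 18 q [ 1.81  1.57 -1.3   2.07  0.23  0.42  1.32] err 0.0 rate 0.34 n 4
[ 549. -243.  138.] 0.0 18 q [ 1.67  1.57 -1.32  1.98  0.22  0.37  1.29] err 0.0 rate 0.44 n 3
[ 549. -243.   70.] 0.0 18 q [ 1.67  1.68 -1.25  1.94  0.27  0.38  1.36] err 0.0 rate 0.33 n 3
[ 473. -243.   95.] 0.0 18 q [ 1.82  1.64 -1.24  2.05  0.27  0.43  1.37] err 0.0 rate 0.36 n 4
```

```bash

python3 - <<'E'
from t import *
rel([545.5,233.8,80],tool(-0.1525))
E
python3 -m creep '[[0,0,0,0,0,-0.05,240],[0,0,0,0,0,-0.05,240],[0,0,0,0,0,-0.05,240],[0,0,0,0,0,-0.05,240],[0,0,0,0,0,-0.05,240],[0,0,0,0,0,-0.05,240],[0,0,0,0,0,-0.05,240],[0,0,0,0,0,-0.05,240]]'
python3 - <<'E'
from t import *
rel([545.5,233.8,80],tool(-0.1525))
print(st()[0]['joints'].round(3))
E
```

```text
t 9.52 pos [564.4 -27.  268.6] open 0.196 F [-0.21 -0.91 -1.46]
 shift cm now-tool [ 11.22 -15.56 -25.91]
 rotvec tool [ 0.024  0.01  -0.665]
 shift cm target-tool [ 18.86  -5.83 -25.49]
time_s: 10.18
eef_pos: [565.2, -27.4, 269.5]
eef_rot: [1.519, 1.277, -0.185]
force: [-0.3, 0.1, -0.8]
opening: 0.197
t 10.18 pos [565.2 -27.4 269.5] open 0.197 F [-0.26  0.11 -0.79]
 shift cm now-tool [ 16.19 -10.61 -25.89]
 rotvec tool [ 0.019  0.012 -0.293]
 shift cm target-tool [ 18.95  -5.92 -25.51]
[ 0.314  0.281 -0.507  1.94   0.363  0.706 -0.539]
```

```bash

python3 -m creep '[[0,0,0,0.005,0.003,-0.075,240],[0,0,0,0.005,0.003,-0.075,240],[0,0,0,0.005,0.003,-0.075,240],[0,0,0,0.005,0.003,-0.07,240],[0,-0.3,-1.2,0,0,0,240],[0,-0.6,-2.5,0,0,0,240],[0.5,-0.6,-2.5,0,0,0,240],[1,-0.6,-2.5,0,0,0,240],[1,-0.6,-2.5,0,0,0,240],[1,-0.6,-2.5,0,0,0,240],[1,-0.6,-2.5,0,0,0,240],[1,-0.6,-2.5,0,0,0,240],[1,-0.6,-2.5,0,0,0,240],[1,-0.6,-2.5,0,0,0,240],[1,-0.3,-1.5,0,0,0,240],[1,0,-0.3,0,0,0,240],[1,0,0,0,0,0,240],[0.5,0,0,0,0,0,240],[0,0,0,0,0,0,240]]'
python3 - <<'E'
from t import *
from cell import cams
rel([545.5,233.8,28],tool(-0.1525))
print(st()[0]['joints'].round(3))
m=cams.camera_model("wrist");p,d=cams.snapshot("wrist"); C=cloudw(d,dict(m))
q,pp,Rr=st(); L=Rr.inv().apply((C-pp).reshape(-1,3)).reshape(C.shape)
hsv=cv2.cvtColor(p,cv2.COLOR_RGB2HSV)
k=(L[...,0]>-40)&(L[...,0]<0)&(L[...,1]>-15)&(L[...,1]<150)&(np.abs(L[...,2])<60)&(hsv[...,1]>100)
W=L[k]; print(k.sum())
for a in np.arange(0,140,20):
    w=W[(W[:,1]>=a)&(W[:,1]<a+20)]; print(a,np.median(w,0).round(1),w.min(0).round(1),w.max(0).round(1))
cv2.imwrite("pics/w5.png",p[:,:,::-1])
E
```

```text
time_s: 11.77
eef_pos: [546.1, 230.1, 156.9]
eef_rot: [0.248, 1.565, -1.481]
force: [0.1, -0.1, -0.6]
opening: 0.196
t 11.77 pos [546.1 230.1 156.9] open 0.196 F [ 0.09 -0.06 -0.57]
 shift cm now-tool [12.88 -0.14 -0.44]
 rotvec tool [-0.005  0.006 -0.001]
 shift cm target-tool [12.89 -0.12 -0.36]
[-0.145  0.602 -0.517  1.736  0.371  0.904 -0.977]
22281
0 [-20.3   5.7 -31.3] [-40.    0.1 -50.2] [-4.8 20.  39.3]
20 [-20.2  29.6 -42. ] [-39.6  20.  -50.3] [-7.3 40.  -5.1]
40 [-20.1  50.1 -41.5] [-22.   40.  -50.3] [-7.6 60.  49.4]
60 [-20.1  69.3 -41.8] [-22.3  60.  -50.2] [-7.3 80.  42.3]
80 [-19.9  90.8 -40.2] [-23.2  80.  -50.2] [ -6.4 100.   36. ]
100 [-19.5 112.2  -8.1] [-22.2 100.  -50.1] [ -5.6 120.   49.6]
120 [-20.  124.4  -7.9] [-21.7 120.  -50.1] [ -6.6 130.7  49.8]
```

View pics/w5.png

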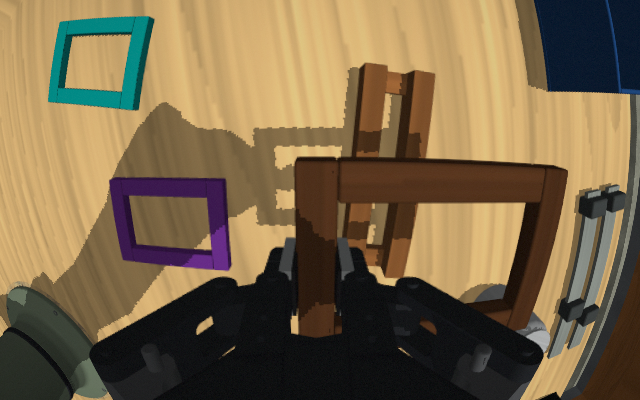

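```bash

python3 -m creep '[[1,-0.1,-0.4,-0.005,0.006,0,240],[2,0,0,0,0,0,240],[2,0,0,0,0,0,240],[2,0,0,0,0,0,240],[2,0,0,0,0,0,240],[2,0,0,0,0,0,240],[1,0,0,0,0,0,240],[0.3,0,0,0,0,0,240],[0.2,0,0,0,0,0,240],[0.1,0,0,0,0,0,240],[0,0,0,0,0,0,240]]'
python3 - <<'E'
from t import *
rel([545.5,233.8,29],tool(-0.1525))
E
```

```text
time_s: 12.73
eef_pos: [547.3, 235.3, 32.9]
eef_rot: [1.793, 1.565, 0.07]
force: [0.3, -0.1, -1.2]
opening: 0.194
t 12.73 pos [547.3 235.3  32.9] open 0.194 F [ 0.33 -0.13 -1.2 ]
 shift cm now-tool [ 0.39 -0.16  0.18]
 rotvec tool [ 0.001 -0.001 -0.005]
 shift cm target-tool [ 0.39 -0.16  0.18]
```

```bash

python3 -m creep '[[0.2,-0.1,0.1,0,0,0,240],[0.1,0,0,0,0,0,240],[0.05,0,0,0,0,0,240],[0,0,0,0,0,0,240],[0,0,0,0,0,0,240]]'
python3 -m creep '[[0,0,0,0,0,0,215],[0,0,0,0,0,0,180],[0,0,0,0,0,0,180],[0,0,0,0,0,0,180],[-1,0,0,0,0,0,180],[-2,0,0,0,0,0,180],[-2,0,0,0,0,0,180],[-2,0,0,0,0,0,180],[-1,0,0,0,0,0,180],[0,0,0,0,0.08,0,180],[0,0,0,0,0.1,0,180],[0,0,0,0,0.1,0,180],[0,0,0,0,0.1,0,180],[0,0,0,0,0.1,0,180],[0,0,0,0,0.02,0,180],[0,0,0,0,0,0,180]]'
python3 - <<'E'
from t import *
from cell import cams
rel([545.5,233.8,29],tool(-0.1525)*R.from_euler('y',.5))
print(st()[0]['joints'].round(3))
m=cams.camera_model("wrist"); p,d=cams.snapshot("wrist"); C=cloudw(d,m)
cv2.imwrite("pics/w6.png",p[:,:,::-1])
q=(np.abs(C[...,2]-49)<5)&(C[...,0]>400)&(C[...,0]<750)&(C[...,1]>130)&(C[...,1]<330)
n,l,s,_=cv2.connectedComponentsWithStats(q.astype(np.uint8)); k=1+s[1:,4].argmax(); print(s[k])
W=C[l==k]; rc=cv2.minAreaRect(W[:,:2].astype(np.float32)); print(rc,np.median(W[:,2]))
E
```

```text
time_s: 13.15
eef_pos: [545.8, 234.3, 28.7]
eef_rot: [1.682, 1.566, -0.04]
force: [0.4, 0.1, -1.2]
opening: 0.193
time_s: 14.48
eef_pos: [545.6, 231.7, 107.6]
eef_rot: [3.138, 1.071, 1.412]
force: [-0.4, 1.7, -0.8]
opening: 0.291
t 14.48 pos [545.6 231.7 107.6] open 0.291 F [-0.36  1.75 -0.76]
 shift cm now-tool [ 6.99 -0.05  3.59]
 rotvec tool [-0.002 -0.    -0.003]
 shift cm target-tool [ 6.99 -0.04  3.59]
[ 0.338  0.754 -0.842  1.952  0.223  0.405 -0.633]
[ 303  183  182  139 9879]
((605.3939819335938, 225.4984588623047), (100.14119720458984, 139.98699951171875), 81.34394073486328) 49.072914658592815
```

View pics/w6.png

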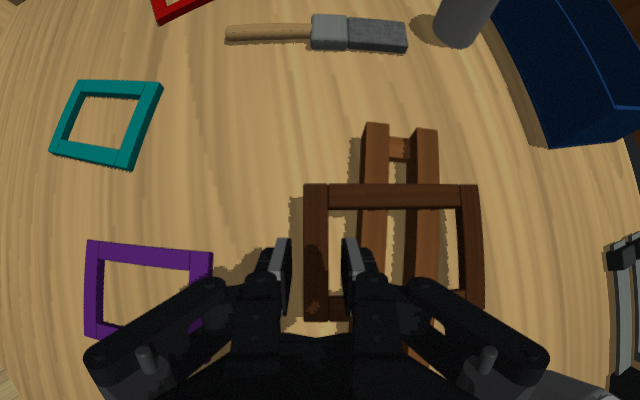

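```bash

python3 - <<'E'
from t import *
T=tool(-0.151)*R.from_euler('y',.5); x=np.array([545.1,234.7,42])+T.apply([14,-1,0]); print(x); rel(x,T)
E
```

```text
[545.12103734 241.48600998  29.71384413]
t 14.53 pos [545.5 233.4 108.3] open 0.295 F [-0.52  0.61  0.09]
 shift cm now-tool [ 7.28 -0.18  3.07]
 rotvec tool [-0.001  0.001 -0.004]
 shift cm target-tool [ 7.27 -0.16  3.07]
```

```bash

python3 -m creep '[[0,-0.1,1,0,0,0,180],[0,-0.08,1,0,0,0,180],[0,0,1,0,0,0,180],[1,0,0.07,0,0,0,180],[1,0,0,0,0,0,180],[1,0,0,0,0,0,180],[1,0,0,0,0,0,180],[1,0,0,0,0,0,180],[1,0,0,0,0,0,180],[0.8,0,0,0,0,0,180],[0.4,0,0,0,0,0,180],[0,0,0,0,0,0,180]]'
python3 - <<'E'
from t import *
from cell import cams
T=tool(-0.151)*R.from_euler('y',.5); x=np.array([545.1,234.7,42])+T.apply([14,-1,0]); print(x); rel(x,T)
p,d=cams.snapshot("wrist");cv2.imwrite("pics/w7.png",p[:,:,::-1])
E
```

```text
time_s: 15.53
eef_pos: [544.7, 242.7, 29.9]
eef_rot: [3.135, 1.071, 1.414]
force: [0.0, 0.7, 0.2]
opening: 0.291
[545.12103734 241.48600998  29.71384413]
t 15.53 pos [544.7 242.7  29.9] open 0.291 F [0.   0.68 0.24]
 shift cm now-tool [-0.04  0.06  0.11]
 rotvec tool [ 0.002 -0.    -0.003]
 shift cm target-tool [-0.04  0.06  0.11]
```

View pics/w7.png

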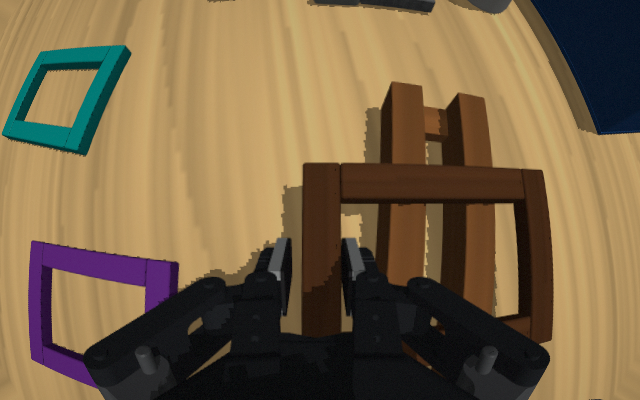

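```bash

python3 -m creep '[[0,0,0,0,0,0,205],[0,0,0,0,0,0,220],[0,0,0,0,0,0,240],[0,0,0,0,0,0,240],[0,0,0,0,0,0,240],[-0.45,0,-0.25,0,0,0,240],[-0.9,0,-0.5,0,0,0,240],[-1.75,0,-0.95,0,0,0,240],[-1.75,0,-0.95,0,0,0,240],[-1.75,0,-0.95,0,0,0,240],[-1.75,0,-0.95,0,0,0,240],[-1.75,0,-0.95,0,0,0,240],[-1.75,0,-0.95,0,0,0,240],[-1.75,0,-0.95,0,0,0,240],[-1.75,0,-0.95,0,0,0,240],[-1.75,0,-0.95,0,0,0,240],[-1.75,0,-0.95,0,0,0,240],[-0.9,0,-0.5,0,0,0,240],[0,0,0,0,0,0,240]]' 70
python3 - <<'E'
from t import *
T=tool(0.1)*R.from_euler('y',.5); rel([450,0,270],T)
print(st()[0]['joints'].round(3))
E
```

```text
time_s: 17.17
eef_pos: [544.6, 242.1, 257.9]
eef_rot: [3.126, 1.07, 1.405]
force: [-0.6, 0.3, -1.5]
opening: 0.194
t 17.17 pos [544.6 242.1 257.9] open 0.194 F [-0.59  0.25 -1.48]
 shift cm now-tool [-13.28  -5.69  21.64]
 rotvec tool [-0.217  0.    -0.127]
 shift cm target-tool [-12.16 -11.83  19.73]
[ 0.449  0.556 -1.014  1.84   0.083  0.689 -0.626]
```

```bash

python3 -m creep '[[-0.6,-0.3,1,-0.02,0,-0.011,240],[-1.16,-0.6,1.9,-0.02,0,-0.012,240],[-1.16,-0.7,1.9,-0.02,0,-0.012,240],[-1.16,-0.7,1.9,-0.02,0,-0.012,240],[-1.16,-0.8,1.9,-0.02,0,-0.012,240],[-1.16,-0.8,1.9,-0.02,0,-0.012,240],[-1.16,-0.8,1.9,-0.02,0,-0.012,240],[-1.16,-0.9,1.9,-0.02,0,-0.012,240],[-1.16,-0.9,1.9,-0.02,0,-0.012,240],[-1.16,-1,1.9,-0.02,0,-0.012,240],[-1.16,-1,1.9,-0.02,0,-0.01,240]]'
python3 - <<'E'
from t import *
T=tool(0.2)*R.from_euler('y',.5); rel([335,-200,270],T);rel([300,-430,250],T)
print(st()[0]['joints'].round(3))
E
```

```text
time_s: 18.08
eef_pos: [451.2, 9.0, 265.9]
eef_rot: [-3.132, 1.07, 1.683]
force: [0.3, -0.2, -0.4]
opening: 0.192
t 18.08 pos [451.2   9.  265.9] open 0.192 F [ 0.33 -0.18 -0.45]
 shift cm now-tool [ -9.7  -13.74  17.  ]
 rotvec tool [-0.086 -0.001 -0.042]
 shift cm target-tool [ -9.07 -15.54  15.75]
t 18.08 pos [451.2   9.  265.9] open 0.192 F [ 0.33 -0.18 -0.45]
 shift cm now-tool [-18.72 -19.61  37.72]
 rotvec tool [-0.086 -0.001 -0.042]
 shift cm target-tool [-17.79 -23.54  35.88]
[ 1.071  0.585 -1.235  1.909  0.056  1.023 -0.03 ]
```

```bash

python3 - <<'E'
import sim
from sim import *
base=sim.tool; beta=.5
sim.tool=lambda yaw,phi:base(yaw,phi)*R.from_euler('y',beta)
q0=np.array([1.071,0.585,-1.235,1.909,0.056,1.023,-0.03])
run(q0,[([345,-180,265],.2,60,0),([300,-400,250],.2,20,0)])
run(q0,[([300,-190,270],.2,80,0),([300,-400,250],.2,20,0)])
run(q0,[([345,-180,265],.2,60,0),([410,-310,180],.2,20,0)])
E
```

```text
[ 345 -180  265] 0.2 60 q [ 1.84  0.77 -1.46  2.1   0.07  0.92  0.73] err 0.0 rate 0.92 n 9
[ 300 -400  250] 0.2 20 q [ 2.09  1.4  -1.46  1.74  0.13  1.16  1.33] err 0.0 rate 0.62 n 10
[ 300 -190  270] 0.2 80 q [ 1.74  0.67 -1.42  2.01  0.17  1.19  0.47] err 0.0 rate 0.61 n 11
[ 300 -400  250] 0.2 20 q [ 2.09  1.4  -1.46  1.74  0.13  1.16  1.33] err 0.0 rate 0.69 n 11
[ 345 -180  265] 0.2 60 q [ 1.84  0.77 -1.46  2.1   0.07  0.92  0.73] err 0.0 rate 0.92 n 9
[ 410 -310  180] 0.2 20 q [ 1.92  1.51 -1.41  1.92  0.25  0.81  1.27] err 0.0 rate 1.01 n 7
```

```bash
cat >> t.py <<'E'
from scipy.spatial.transform import Slerp
def plan(pos,Rt,n):
    s,p,q=st(); w=(q.inv()*Rt).as_rotvec()/n; D=(np.array(pos)-p)/n/10
    print('t',round(s['time_s'],2),'pos',p.round(1),'F',np.round(s['force'],2),'rot/row',w.round(3))
    for k in (1,n//2,n):
        qk=q*R.from_rotvec(w*k); print('  row',k,qk.inv().apply(D).round(2))
def ft(yaw,phi,beta=.5): return tool(yaw,phi)*R.from_euler('y',beta)
E
python3 - <<'E'
from t import *
plan([345,-180,265],ft(.2,60),13)
E
```

```text
t 18.08 pos [451.2   9.  265.9] F [ 0.33 -0.18 -0.45] rot/row [-0.026  0.002  0.032]
  row 1 [-0.68 -0.97  1.17]
  row 6 [-0.85 -0.99  1.04]
  row 13 [-1.08 -0.95  0.85]
```

```bash

python3 -m creep '[[-0.7,-0.97,1.17,-0.026,0.002,0.032,240],[-0.7,-0.97,1.15,-0.026,0.002,0.032,240],[-0.75,-0.98,1.12,-0.026,0.002,0.032,240],[-0.77,-0.98,1.1,-0.026,0.002,0.032,240],[-0.8,-0.99,1.07,-0.026,0.002,0.032,240],[-0.85,-0.99,1.04,-0.026,0.002,0.032,240],[-0.88,-0.99,1.0,-0.026,0.002,0.032,240],[-0.9,-0.98,0.98,-0.026,0.002,0.032,240],[-0.94,-0.98,0.95,-0.026,0.002,0.032,240],[-0.97,-0.97,0.93,-0.026,0.002,0.032,240],[-1,-0.96,0.9,-0.026,0.002,0.032,240],[-1.05,-0.95,0.88,-0.026,0.002,0.032,240],[-1.08,-0.95,0.85,-0.026,0.002,0.032,240]]'
python3 - <<'E'
from t import *
print(st()[0]['joints'].round(3))
rel([345,-180,265],ft(.2,60))
plan([300,-400,250],ft(.2,20),15)
E
```

```text
time_s: 19.17
eef_pos: [344.8, -178.3, 270.4]
eef_rot: [2.262, 0.862, 1.031]
force: [0.6, -0.7, -1.5]
opening: 0.195
[ 1.9    0.697 -1.465  2.083 -0.02   0.922  0.836]
t 19.17 pos [ 344.8 -178.3  270.4] open 0.195 F [ 0.61 -0.71 -1.54]
 shift cm now-tool [ 0.32 -0.28  0.37]
 rotvec tool [ 0.003 -0.002 -0.001]
 shift cm target-tool [ 0.33 -0.28  0.37]
t 19.17 pos [ 344.8 -178.3  270.4] F [ 0.61 -0.71 -1.54] rot/row [-0.022 -0.     0.041]
  row 1 [-0.85 -0.57  1.12]
  row 7 [-0.97 -0.49  1.05]
  row 15 [-1.11 -0.33  0.98]
```

```bash

python3 -m creep '[[-0.85,-0.57,1.12,-0.022,0,0.041,240],[-0.87,-0.56,1.11,-0.022,0,0.041,240],[-0.9,-0.54,1.1,-0.022,0,0.041,240],[-0.91,-0.53,1.09,-0.022,0,0.041,240],[-0.93,-0.52,1.08,-0.022,0,0.041,240],[-0.95,-0.5,1.06,-0.022,0,0.041,240],[-0.97,-0.49,1.05,-0.022,0,0.041,240],[-0.99,-0.47,1.04,-0.022,0,0.041,240],[-1.01,-0.45,1.03,-0.022,0,0.041,240],[-1.03,-0.43,1.02,-0.022,0,0.041,240],[-1.05,-0.41,1.01,-0.022,0,0.041,240],[-1.06,-0.4,1,-0.022,0,0.041,240],[-1.08,-0.37,1,-0.022,0,0.041,240],[-1.1,-0.35,0.99,-0.022,0,0.041,240],[-1.11,-0.33,0.98,-0.022,0,0.041,240],[0,0,0,0,0,0,240]]'
python3 - <<'E'
from t import *
from cell import cams
print(st()[0]['joints'].round(3))
rel([300,-400,250],ft(.2,20))
m=cams.camera_model("wrist");p,d=cams.snapshot("wrist"); 
cv2.imwrite("pics/w8.png",p[:,:,::-1])
C=cloudw(d,dict(m)); s,pp,Rr=st(); F=Rr*R.from_euler('y',-.5)
L=F.inv().apply((C-pp).reshape(-1,3)).reshape(C.shape); np.savez("pics/w8.npz",p=p,d=d,C=C,L=L)
p2,d2=cams.snapshot("scene");cv2.imwrite("pics/s8.png",p2[:,:,::-1])
E
```

```text
time_s: 20.5
eef_pos: [299.8, -402.2, 251.9]
eef_rot: [1.749, 0.298, 0.724]
force: [-0.6, 0.8, -2.1]
opening: 0.193
[ 2.149  1.333 -1.457  1.718  0.043  1.161  1.423]
t 20.5 pos [ 299.8 -402.2  251.9] open 0.193 F [-0.59  0.83 -2.08]
 shift cm now-tool [ 0.21 -0.16 -0.13]
 rotvec tool [-0.006  0.002 -0.007]
 shift cm target-tool [ 0.21 -0.16 -0.13]
```

View pics/w8.png

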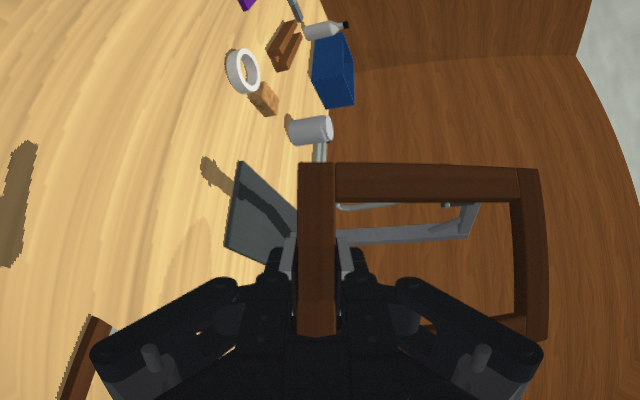

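View pics/s8.png

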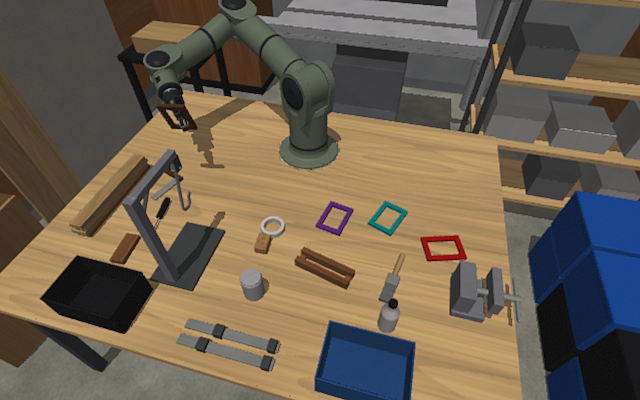

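```bash

python3 - <<'E'
from t import *
z=np.load("pics/w8.npz"); p,L,C=z['p'],z['L'],z['C']
hsv=cv2.cvtColor(p,cv2.COLOR_RGB2HSV)
k=(np.abs(L[...,0]+16)<25)&(L[...,1]>-15)&(L[...,1]<145)&(np.abs(L[...,2]-7)<60)&(hsv[...,1]>100)
W=L[k]
for a in np.arange(-10,140,20):
    w=W[(W[:,1]>=a)&(W[:,1]<a+20)]; print(a,np.median(w,0).round(1),np.percentile(w,1,axis=0).round(1),np.percentile(w,99,axis=0).round(1))
for n,f in (("top","pics/top0.npz"),("scene","pics/scene0.npz")):
    p,d,m=load(f); C=cloud(d,m)
    q=(C[...,2]>392)&(C[...,2]<410)&(C[...,0]>540)&(C[...,0]<800)&(C[...,1]>-300)&(C[...,1]<-200)
    W=C[q]; print(n,q.sum(),cv2.minAreaRect(W[:,:2].astype(np.float32)),np.median(W,0).round(1))
    for a in range(560,800,40):
        w=W[(W[:,0]>a)&(W[:,0]<a+40)]; print(a,len(w), w[:,1].min().round(1) if len(w) else '',w[:,1].max().round(1) if len(w) else '')
    # base
    q=(np.abs(C[...,2]-12)<4)&(p.max(-1)<90)&(p.max(-1).astype(int)-p.min(-1)<20)&(C[...,0]>520)&(C[...,0]<830)&(C[...,1]>-350)&(C[...,1]<-150)
    W=C[q];print('base',q.sum(),cv2.minAreaRect(W[:,:2].astype(np.float32)))
E
```

```text
-10 [-19.6  -0.9  -0.1] [-21.2  -9.7 -39.9] [-17.8   9.2  40.3]
10 [-19.3  19.7 -30.2] [-21.2  10.1 -40.4] [-8.9 29.7  4.4]
30 [-19.3  39.8 -30.5] [-20.9  30.2 -40.5] [ -9.   49.8 -22.9]
50 [-19.2  59.  -29.9] [-20.7  50.2 -40.4] [-8.  69.7 41.3]
70 [-19.3  79.5 -30.7] [-20.8  70.2 -40.5] [ -8.9  89.7 -23.1]
90 [-19.1 100.6 -26.3] [-20.7  90.4 -40.5] [ -7.5 109.8  49.9]
110 [-19.  116.1   8.8] [-20.8 110.4 -39.3] [ -6.6 128.8  56.1]
130 [-18.1 130.1   5.8] [-18.2 130.  -21.4] [-18.  130.1  32.9]
top 928 ((682.0726318359375, -248.16195678710938), (31.490615844726562, 224.7423553466797), 89.44050598144531) [ 685.  -247.6  402. ]
560 123 -262.9 -235.0
600 156 -260.7 -237.5
640 163 -261.1 -236.5
680 162 -262.7 -236.7
720 160 -262.6 -236.6
760 164 -265.0 -233.5
base 2389 ((686.6646728515625, -258.62054443359375), (284.24273681640625, 173.77232360839844), 0.11430232226848602)
scene 699 ((684.510009765625, -248.27227783203125), (229.49864196777344, 29.7812442779541), 0.632352888584137) [ 704.4 -244.2  402.1]
560 64 -261.6 -234.5
600 104 -261.0 -235.3
640 113 -260.6 -234.1
680 119 -259.4 -233.8
720 127 -262.3 -234.7
760 172 -262.1 -232.2
base 2116 ((679.087890625, -246.0378875732422), (258.8550720214844, 159.54067993164062), 0.28516921401023865)
```

```bash

python3 - <<'E'
from t import *
from cell import cams
m=cams.camera_model("scene")
T=[];A=[]
for i in range(15):
    t=r.read_state()['time_s'];p,d=cams.snapshot("scene"); C=cloud(d,m)
    k=(C[...,0]>470)&(C[...,0]<690)&(np.abs(C[...,1]+249)<14)&(C[...,2]>160)&(C[...,2]<325)
    W=C[k]; w=W-np.array([585.5,0,345]); 
    dep=np.hypot(w[:,0],w[:,2])
    # shank: depth 40..110 from pivot
    sh=(dep>35)&(dep<112); ang=np.arctan2(w[sh,0],-w[sh,2]); 
    A.append(np.median(ang) if sh.sum()>3 else np.nan); T.append(t)
    print(round(t,3),k.sum(),sh.sum(),round(A[-1],3), W[W[:,2].argmin()].round(0) if len(W) else '')
E
```

```text
20.6 185 72 0.291 [ 592. -246.  170.]
20.65 183 69 0.277 [ 603. -247.  172.]
20.7 183 69 0.256 [ 593. -246.  171.]
20.75 178 66 0.208 [ 593. -245.  171.]
20.8 172 65 0.163 [ 579. -245.  172.]
20.85 172 66 0.109 [ 585. -246.  172.]
20.9 169 61 0.08 [ 555. -247.  171.]
20.95 165 61 0.046 [ 556. -246.  173.]
21.0 164 60 0.045 [ 571. -246.  173.]
21.05 166 61 0.058 [ 572. -245.  174.]
21.1 168 60 0.094 [ 565. -246.  171.]
21.15 175 64 0.147 [ 595. -248.  172.]
21.2 179 66 0.191 [ 598. -246.  171.]
21.25 188 70 0.237 [ 589. -244.  172.]
21.3 189 71 0.28 [ 592. -247.  170.]
```

```bash
cat >> t.py <<'E'
OFF=np.array([-12.2,121,8.])
def tcpb(rb,yaw=.2,phi=20): return np.array(rb)-tool(yaw,phi).apply(OFF)
def railb():
    s,p,q=st(); F=q*R.from_euler('y',-.5); return p+F.apply(OFF), F.as_matrix()
E
python3 - <<'E'
from t import *
x=tcpb([495,-249.5,249]);print(x, railb()); plan(x,ft(.2,20),20)
import sim; sim.tool=lambda yaw,phi:ft(yaw,phi)
sim.run(st()[0]['joints'],[(x,.2,20,0),(tcpb([594,-249.5,249]),.2,20,0),(tcpb([590,-249.5,190]),.2,20,0),(tcpb([575,-249.5,188]),.2,20,0),(tcpb([575,-249.5,188])-ft(.2,20).apply([100,0,0]),.2,20,0)])
E
```

```text
[ 464.08686971 -247.60369098  131.12454714] (array([ 331.38364951, -402.39281903,  372.35824808]), array([[ 0.9209034 ,  0.33577237,  0.19797433],
       [ 0.18749435,  0.06370333, -0.98019781],
       [-0.34173497,  0.93978657, -0.00429081]]))
t 21.35 pos [ 300.4 -400.   254.5] F [-1.33  0.01 -0.79] rot/row [-0. -0. -0.]
  row 1 [ 1.25 -0.26  0.02]
  row 10 [ 1.25 -0.26  0.02]
  row 20 [ 1.25 -0.25  0.02]
[ 464. -248.  131.] 0.2 20 q [ 1.78  1.5  -1.26  2.    0.15  0.57  1.42] err 0.0 rate 0.33 n 13
[ 563. -248.  131.] 0.2 20 q [ 1.59  1.51 -1.28  1.87  0.13  0.52  1.38] err 0.0 rate 0.44 n 4
[ 559. -248.   72.] 0.2 20 q [ 1.59  1.6  -1.22  1.84  0.17  0.51  1.44] err 0.0 rate 0.27 n 3
[ 544. -248.   70.] 0.2 20 q [ 1.62  1.6  -1.22  1.86  0.18  0.52  1.45] err 0.0 rate 0.13 n 2
[ 473. -311.  100.] 0.2 20 q [ 1.77  1.55 -1.24  1.83  0.16  0.71  1.46] err 0.0 rate 0.29 n 5
```

```bash

python3 -m creep '[[1.25,-0.26,0.02,0,0,0,240],[1.25,-0.26,0.02,0,0,0,240],[1.25,-0.26,0.02,0,0,0,240],[1.25,-0.26,0.02,0,0,0,240],[1.25,-0.26,0.02,0,0,0,240],[1.25,-0.26,0.02,0,0,0,240],[1.25,-0.26,0.02,0,0,0,240],[1.25,-0.26,0.02,0,0,0,240],[1.25,-0.26,0.02,0,0,0,240],[1.25,-0.26,0.02,0,0,0,240],[1.25,-0.26,0.02,0,0,0,240],[1.25,-0.26,0.02,0,0,0,240],[1.25,-0.26,0.02,0,0,0,240],[1.25,-0.26,0.02,0,0,0,240],[1.25,-0.26,0.02,0,0,0,240],[1.25,-0.26,0.02,0,0,0,240],[1.25,-0.26,0.02,0,0,0,240],[1.25,-0.26,0.02,0,0,0,240],[1.25,-0.26,0.02,0,0,0,240],[1.25,-0.26,0.02,0,0,0,240]]'
python3 -m creep '[[0,0,0,0,0,0,240],[0,0,0,0,0,0,240]]'
python3 - <<'E'
from t import *
from cell import cams
print(railb()); plan(tcpb([560,-249.5,249]),ft(.2,20),12)
print(st()[0]['joints'].round(2))
p2,d2=cams.snapshot("scene");cv2.imwrite("pics/s9.png",cv2.resize(p2[120:300,80:320,::-1],None,fx=3,fy=3))
p,d=cams.snapshot("wrist");cv2.imwrite("pics/w9.png",p[:,:,::-1])
E
```

```text
time_s: 23.02
eef_pos: [464.1, -247.5, 130.3]
eef_rot: [1.747, 0.302, 0.727]
force: [0.7, 0.5, -1.0]
opening: 0.193
time_s: 23.18
eef_pos: [463.8, -247.4, 130.6]
eef_rot: [1.748, 0.302, 0.728]
force: [-0.4, -0.2, -0.7]
opening: 0.194
(array([ 494.77436307, -249.87024673,  248.41141401]), array([[ 0.9207512 ,  0.3356953 ,  0.19881119],
       [ 0.18848271,  0.06343373, -0.98002573],
       [-0.34160137,  0.93983234, -0.00486607]]))
t 23.18 pos [ 463.8 -247.4  130.6] F [-0.44 -0.17 -0.75] rot/row [-0. -0. -0.]
  row 1 [0.39 0.19 0.34]
  row 6 [0.39 0.19 0.34]
  row 12 [0.39 0.19 0.34]
[ 1.85  1.47 -1.33  1.97  0.16  0.59  1.41]
```

View pics/s9.png

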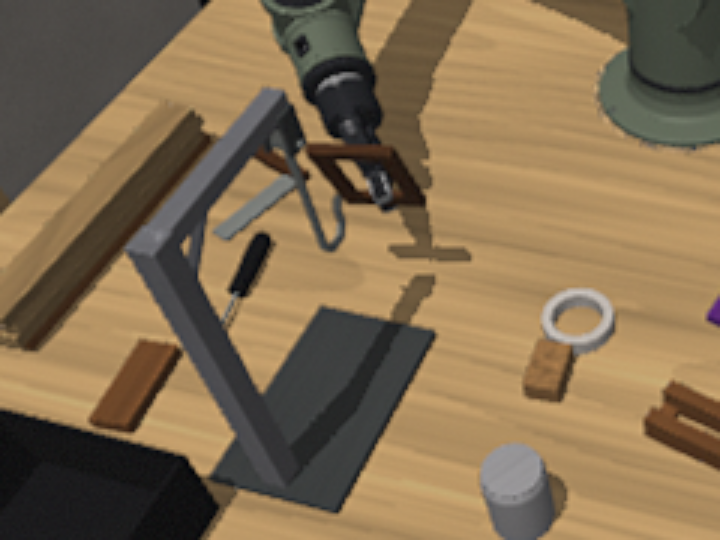

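View pics/w9.png

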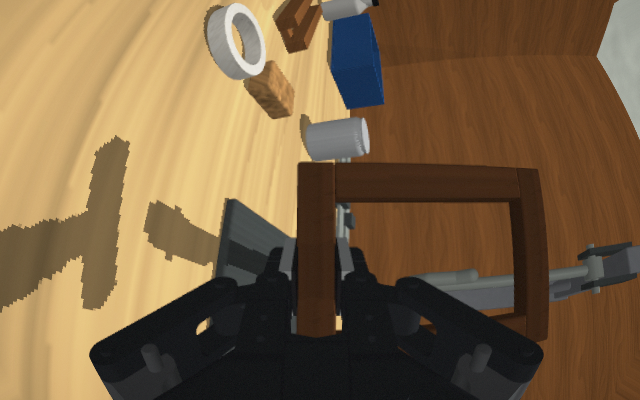

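```bash

python3 - <<'E'
from t import *
from cell import cams
for n in ("scene","top"):
    m=cams.camera_model(n);p,d=cams.snapshot(n); C=cloud(d,m)
    hsv=cv2.cvtColor(p,cv2.COLOR_RGB2HSV)
    k=(C[...,0]>430)&(C[...,0]<530)&(np.abs(C[...,1]+249)<70)&(C[...,2]>100)&(C[...,2]<275)&(hsv[...,1]>100)
    W=C[k]; F=railb()[1]; b=railb()[0]; L=(W-b)@F
    print(n,k.sum(),np.percentile(L,[1,50,99],axis=0).round(1))
    u=(L[:,1]>-5); print('upper rail',u.sum(),np.percentile(L[u],[2,50,98],axis=0).round(1) if u.sum() else '')
    h=(C[...,0]>520)&(C[...,0]<690)&(np.abs(C[...,1]+249)<20)&(C[...,2]>160)&(C[...,2]<325)&(hsv[...,1]<80); 
    print('hook y',np.percentile(C[h][:,1],[5,50,95]).round(1) if h.sum() else '', h.sum())
E
```

```text
scene 421 [[  -6.2 -128.6  -53.1]
 [   7.2  -29.5   -0.8]
 [  11.9   13.9   46.9]]
upper rail 167 [[ -4.5  -3.8 -52.2]
 [  5.9   9.3  -1.9]
 [ 10.9  13.9  44.2]]
hook y [-250.1 -246.4 -243.3] 145
top 529 [[ -26.6 -129.3  -52.3]
 [  -5.5  -28.1   -6.2]
 [   6.4   13.3   47.2]]
upper rail 216 [[ -7.9  -3.9 -51.3]
 [ -2.5   9.1  -2.7]
 [  6.3  13.5  44.8]]
hook y [-253.7 -247.  -244.8] 106
```

```bash

python3 -m creep '[[0.2,0.1,0.17,0,0,0,240],[0.39,0.19,0.34,0,0,0,240],[0.39,0.19,0.34,0,0,0,240],[0.39,0.19,0.34,0,0,0,240],[0.39,0.19,0.34,0,0,0,240],[0.39,0.19,0.34,0,0,0,240],[0.39,0.19,0.34,0,0,0,240],[0.39,0.19,0.34,0,0,0,240],[0.39,0.19,0.34,0,0,0,240],[0.39,0.19,0.34,0,0,0,240],[0.39,0.19,0.34,0,0,0,240],[0.2,0.1,0.17,0,0,0,240],[0,0,0,0,0,0,240]]'
python3 - <<'E'
from t import *
print(railb()[0]); plan(tcpb([596,-249.5,249]),ft(.2,20),20)
E
```

```text
time_s: 24.47
eef_pos: [525.0, -247.7, 131.3]
eef_rot: [1.747, 0.302, 0.727]
force: [0.0, -0.3, -0.8]
opening: 0.193
[ 555.96892488 -250.08478725  249.14644023]
t 24.47 pos [ 525.  -247.7  131.3] F [ 0.03 -0.34 -0.83] rot/row [-0. -0. -0.]
  row 1 [0.14 0.07 0.12]
  row 10 [0.14 0.07 0.12]
  row 20 [0.14 0.07 0.12]
```

```bash

python3 -m creep '[[0.14,0.07,0.12,0,0,0,240],[0.14,0.07,0.12,0,0,0,240],[0.14,0.07,0.12,0,0,0,240],[0.14,0.07,0.12,0,0,0,240],[0.14,0.07,0.12,0,0,0,240],[0.14,0.07,0.12,0,0,0,240],[0.14,0.07,0.12,0,0,0,240],[0.14,0.07,0.12,0,0,0,240],[0.14,0.07,0.12,0,0,0,240],[0.14,0.07,0.12,0,0,0,240],[0.14,0.07,0.12,0,0,0,240],[0.14,0.07,0.12,0,0,0,240],[0.14,0.07,0.12,0,0,0,240],[0.14,0.07,0.12,0,0,0,240],[0.14,0.07,0.12,0,0,0,240],[0.14,0.07,0.12,0,0,0,240],[0.14,0.07,0.12,0,0,0,240],[0.14,0.07,0.12,0,0,0,240],[0.07,0.04,0.06,0,0,0,240],[0.07,0.04,0.06,0,0,0,240]]'
python3 - <<'E'
from t import *
from cell import cams
m=cams.camera_model("scene")
for i in range(12):
    s=r.read_state();t=s['time_s'];p,d=cams.snapshot("scene"); C=cloud(d,m)
    hsv=cv2.cvtColor(p,cv2.COLOR_RGB2HSV)
    k=(C[...,0]>530)&(C[...,0]<690)&(np.abs(C[...,1]+249)<14)&(C[...,2]>160)&(C[...,2]<325)&(hsv[...,1]<80)
    W=C[k]; w=W-np.array([585.5,0,345]); dep=np.hypot(w[:,0],w[:,2])
    sh=(dep>35)&(dep<140)&(w[:,0]>-5); a=np.median(np.arctan2(w[sh,0]-5,-w[sh,2]))
    print(round(t,2),sh.sum(),round(a,3),np.round(s['force'],2))
print(railb()[0])
cv2.imwrite("pics/s10.png",cv2.resize(p[120:300,80:320,::-1],None,fx=3,fy=3))
E
```

```text
time_s: 26.13
eef_pos: [562.1, -247.7, 132.1]
eef_rot: [1.747, 0.302, 0.727]
force: [-0.8, -0.1, -1.3]
opening: 0.196
26.13 103 0.248 [-0.84 -0.14 -1.25]
26.18 104 0.25 [-0.35  1.75 -1.04]
26.23 101 0.245 [-0.24 -0.8  -0.68]
26.28 103 0.249 [-0.32  0.01 -1.12]
26.33 101 0.247 [-0.67 -0.45 -0.72]
26.38 101 0.244 [-0.41 -0.68 -1.47]
26.43 101 0.246 [-1.61 -0.99 -0.76]
26.48 98 0.248 [-0.09 -0.39 -1.98]
26.53 102 0.247 [-0.15  0.6  -1.19]
26.58 102 0.251 [-1.17  0.13 -1.08]
26.63 102 0.249 [-0.68 -0.27 -1.39]
26.68 103 0.248 [-0.81  0.23 -0.52]
[ 592.89993623 -250.16502989  249.88655127]
```

View pics/s10.png

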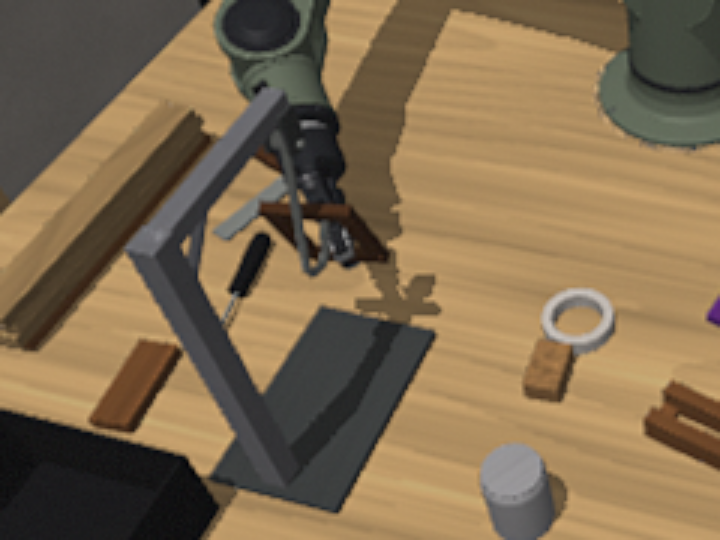

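```bash

cat > look.py <<'E'
from t import *
from cell import cams
def hook(n=2):
    m=cams.camera_model("scene")
    for i in range(n):
        s=r.read_state();t=s['time_s'];p,d=cams.snapshot("scene"); C=cloud(d,m)
        hsv=cv2.cvtColor(p,cv2.COLOR_RGB2HSV)
        k=(C[...,0]>530)&(C[...,0]<690)&(np.abs(C[...,1]+249)<14)&(C[...,2]>160)&(C[...,2]<325)&(hsv[...,1]<80)
        W=C[k]; w=W-np.array([585.5,0,345]); dep=np.hypot(w[:,0],w[:,2])
        sh=(dep>35)&(dep<140)&(w[:,0]>-5); a=np.median(np.arctan2(w[sh,0]-5,-w[sh,2]))
        print(round(t,2),sh.sum(),round(a,3),np.round(s['force'],2))
    return p
E
python3 - <<'E'
from t import *
plan(tcpb([590,-249.5,205]),ft(.2,20),15)
q=st()[2]; print(q.inv().apply([0,0,-1]).round(3),q.inv().apply([1,0,0]).round(3))
E
```

```text
t 26.73 pos [ 561.9 -247.7  132. ] F [-0.91  0.89 -1.08] rot/row [-0. -0. -0.]
  row 1 [ 0.08 -0.29  0.04]
  row 7 [ 0.08 -0.29  0.04]
  row 15 [ 0.08 -0.29  0.04]
[ 0.298 -0.94   0.168] [0.713 0.336 0.615]
```

```bash

python3 -m creep '[[0.04,-0.15,0.02,0,0,0,240],[0.08,-0.29,0.04,0,0,0,240],[0.08,-0.29,0.04,0,0,0,240],[0.08,-0.29,0.04,0,0,0,240],[0.08,-0.29,0.04,0,0,0,240],[0.08,-0.29,0.04,0,0,0,240],[0.08,-0.29,0.04,0,0,0,240],[0.08,-0.29,0.04,0,0,0,240],[0.08,-0.29,0.04,0,0,0,240],[0.08,-0.29,0.04,0,0,0,240],[0.08,-0.29,0.04,0,0,0,240],[0.08,-0.29,0.04,0,0,0,240],[0.08,-0.29,0.04,0,0,0,240],[0.08,-0.29,0.04,0,0,0,240],[0,0,0,0,0,0,240]]'
python3 - <<'E'
from look import *
p=hook(4); print(railb()[0])
cv2.imwrite("pics/s11.png",cv2.resize(p[150:260,120:260,::-1],None,fx=5,fy=5))
E
```

```text
time_s: 27.98
eef_pos: [559.7, -247.5, 90.4]
eef_rot: [1.748, 0.302, 0.727]
force: [-0.8, 0.0, -1.5]
opening: 0.195
27.98 88 0.153 [-0.83  0.04 -1.46]
28.03 90 0.152 [ 0.05  0.16 -1.9 ]
28.08 86 0.155 [-0.12  0.81 -1.4 ]
28.13 84 0.155 [0.22 0.36 0.5 ]
[ 590.80151104 -249.97694675  209.08629748]
```

View pics/s11.png

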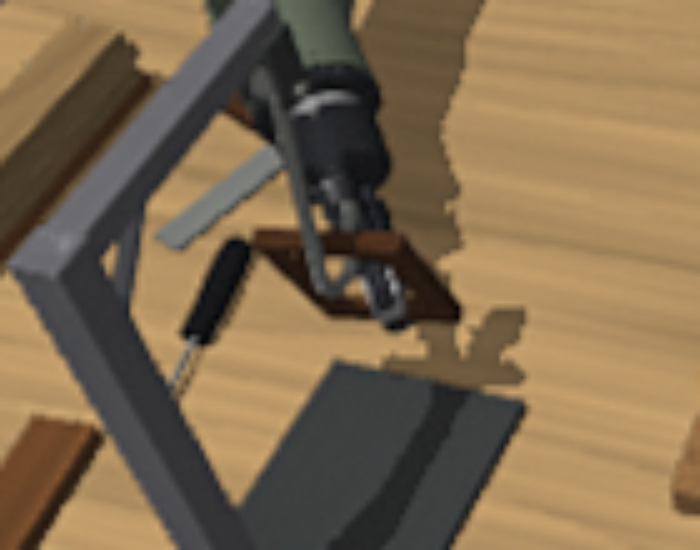

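```bash

python3 -m creep '[[0.05,-0.19,0.03,0,0,0,240],[0.05,-0.19,0.03,0,0,0,240],[0.05,-0.19,0.03,0,0,0,240],[0.05,-0.19,0.03,0,0,0,240],[0.05,-0.19,0.03,0,0,0,240],[0.05,-0.19,0.03,0,0,0,240],[0,0,0,0,0,0,240]]'
cat >> look.py <<'E'
def favg(n=8):
    f=[]
    for i in range(n):
        f.append(r.read_state()['force']); cams.snapshot("wrist")
    f=np.array(f); print('F',f.mean(0).round(2),'sd',f.std(0).round(2),'t',round(r.read_state()['time_s'],2),'railb',railb()[0].round(1))
E
python3 - <<'E'
from look import *
hook(2); favg(8)
E
```

```text
time_s: 28.77
eef_pos: [559.2, -247.7, 78.7]
eef_rot: [1.748, 0.302, 0.727]
force: [-0.4, -0.5, -1.4]
opening: 0.197
28.77 88 0.137 [-0.37 -0.48 -1.41]
28.82 80 0.134 [ 0.47  0.05 -0.32]
F [-0.32 -0.14 -1.1 ] sd [0.46 0.46 0.63] t 29.27 railb [ 590.2 -250.2  197.1]
```

```bash

python3 -m creep '[[0.02,-0.08,0.01,0,0,0,240],[0.02,-0.08,0.01,0,0,0,240],[0.02,-0.08,0.01,0,0,0,240],[0.02,-0.08,0.01,0,0,0,240],[0.02,-0.08,0.01,0,0,0,240],[0,0,0,0,0,0,240]]'
python3 - <<'E'
from look import *
hook(1); favg(5)
E
```

```text
time_s: 29.77
eef_pos: [558.9, -247.7, 74.8]
eef_rot: [1.748, 0.302, 0.727]
force: [-0.7, 0.1, -1.6]
opening: 0.194
29.77 79 0.136 [-0.65  0.12 -1.64]
F [-0.56  0.24 -1.19] sd [0.52 0.62 0.62] t 30.07 railb [ 589.9 -250.2  192.9]
```

```bash

python3 -m creep '[[0.01,-0.05,0.01,0,0,0,240],[0.01,-0.05,0.01,0,0,0,240],[0.01,-0.05,0.01,0,0,0,240],[0,0,0,0,0,0,240]]'
python3 - <<'E'
from look import *
hook(1); favg(4)
E
python3 -m creep '[[0.01,-0.05,0.01,0,0,0,240],[0.01,-0.05,0.01,0,0,0,240],[0,0,0,0,0,0,240]]'
python3 - <<'E'
from look import *
hook(1); favg(4)
E
```

```text
time_s: 30.4
eef_pos: [558.8, -247.9, 73.3]
eef_rot: [1.747, 0.302, 0.727]
force: [0.1, -1.3, -1.3]
opening: 0.192
30.4 80 0.132 [ 0.1  -1.34 -1.34]
F [ 0.39 -0.06 -1.24] sd [0.25 0.38 0.13] t 30.65 railb [ 589.8 -250.3  191.3]
time_s: 30.9
eef_pos: [558.7, -248.0, 72.3]
eef_rot: [1.747, 0.302, 0.727]
force: [-0.3, 0.1, -2.7]
opening: 0.191
30.9 81 0.133 [-0.31  0.13 -2.74]
F [ 0.    0.07 -1.44] sd [0.34 0.47 0.25] t 31.15 railb [ 589.7 -250.4  190.3]
```

```bash

python3 -m creep '[[0.01,-0.05,0.01,0,0,0,240],[0.01,-0.05,0.01,0,0,0,240],[0,0,0,0,0,0,240]]'
python3 - <<'E'
from look import *
hook(1); favg(4)
E
python3 -m creep '[[0.01,-0.05,0.01,0,0,0,240],[0,0,0,0,0,0,240]]'
python3 - <<'E'
from look import *
hook(1); favg(4)
E
python3 -m creep '[[0.01,-0.05,0.01,0,0,0,240],[0,0,0,0,0,0,240]]'
python3 - <<'E'
from look import *
hook(1); favg(4)
E
```

```text
time_s: 31.4
eef_pos: [558.7, -248.1, 71.3]
eef_rot: [1.747, 0.302, 0.727]
force: [0.3, -1.0, -0.2]
opening: 0.193
31.4 81 0.128 [ 0.27 -1.04 -0.15]
F [-0.08 -0.09 -1.6 ] sd [0.54 0.51 0.32] t 31.65 railb [ 589.7 -250.5  189.3]
time_s: 31.82
eef_pos: [558.6, -248.1, 70.9]
eef_rot: [1.747, 0.302, 0.727]
force: [0.5, 0.4, -0.0]
opening: 0.195
31.82 80 0.127 [ 0.46  0.41 -0.04]
F [-0.7   0.42 -0.8 ] sd [0.19 0.19 0.69] t 32.07 railb [ 589.6 -250.5  188.8]
time_s: 32.23
eef_pos: [558.6, -248.1, 70.5]
eef_rot: [1.747, 0.302, 0.727]
force: [0.3, 0.1, 2.2]
opening: 0.195
32.23 79 0.127 [0.26 0.14 2.21]
F [-0.19  0.19  1.67] sd [0.42 0.45 0.08] t 32.48 railb [ 589.6 -250.6  188.3]
```

```bash

python3 - <<'E'
from look import *
favg(6)
p=hook(2)
cv2.imwrite("pics/s12.png",cv2.resize(p[150:260,120:260,::-1],None,fx=5,fy=5))
E
```

```text
F [-0.48  0.24  1.95] sd [0.43 0.55 0.64] t 32.78 railb [ 589.6 -250.6  188.3]
32.78 81 0.122 [0.68 0.33 1.65]
32.83 81 0.119 [-0.13 -0.85  1.99]
```

View pics/s12.png

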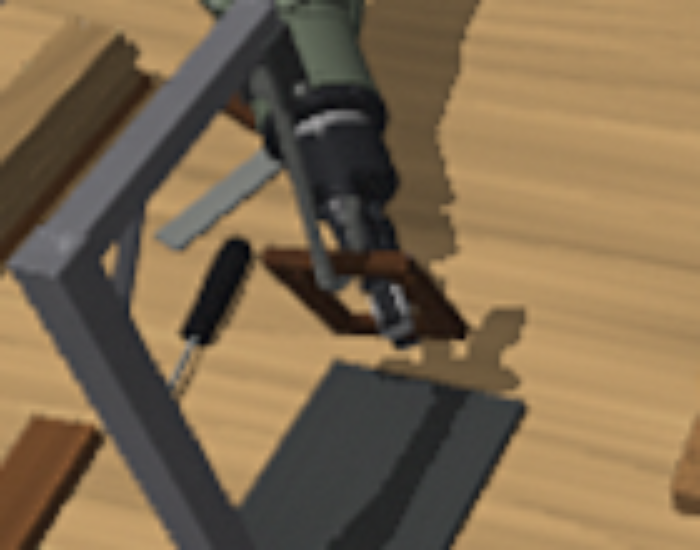

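```bash

python3 -m creep '[[-0.02,0.05,-0.01,0,0,0,240],[-0.02,0.05,-0.01,0,0,0,240],[0,0,0,0,0,0,240]]'
python3 - <<'E'
from look import *
favg(4)
plan(tcpb([588.5,-250.5,188.9],.2,12),ft(.2,12),10)
print(st()[0]['joints'].round(2))
E
```

```text
time_s: 33.13
eef_pos: [558.5, -248.3, 71.3]
eef_rot: [1.747, 0.303, 0.727]
force: [-0.2, 0.2, -1.4]
opening: 0.191
F [-0.11 -0.17 -0.62] sd [0.24 0.39 0.47] t 33.33 railb [ 589.5 -250.7  189.1]
t 33.33 pos [ 558.5 -248.2   71.3] F [-0.17 -0.08 -1.17] rot/row [-0.007 -0.     0.012]
  row 1 [0.14 0.02 0.08]
  row 5 [0.14 0.01 0.08]
  row 10 [0.14 0.   0.08]
[ 1.65  1.57 -1.28  1.81  0.19  0.53  1.44]
```

```bash

python3 -m creep '[[0.14,0.02,0.08,-0.007,0,0.012,240],[0.14,0.02,0.08,-0.007,0,0.012,240],[0.14,0.01,0.08,-0.007,0,0.012,240],[0.14,0.01,0.08,-0.007,0,0.012,240],[0.14,0.01,0.08,-0.007,0,0.012,240]]'
python3 - <<'E'
from look import *
favg(2);hook(1)
E
python3 -m creep '[[0.14,0.01,0.08,-0.007,0,0.012,240],[0.14,0.01,0.08,-0.007,0,0.012,240],[0.14,0.01,0.08,-0.007,0,0.012,240],[0.14,0,0.08,-0.007,0,0.012,240],[0.14,0,0.08,-0.007,0,0.012,240],[0,0,0,0,0,0,240]]'
python3 - <<'E'
from look import *
favg(4);p=hook(2); plan(tcpb([588.5,-250.5,188.9],.2,12),ft(.2,12),1)
cv2.imwrite("pics/s13.png",cv2.resize(p[150:260,120:260,::-1],None,fx=5,fy=5))
q=st()[2]; print(q.inv().apply([0,0,-1]).round(3))
E
```

```text
time_s: 33.75
eef_pos: [566.4, -246.7, 69.4]
eef_rot: [1.709, 0.242, 0.717]
force: [0.4, -0.0, -1.2]
opening: 0.191
F [-0.28  0.19 -1.47] sd [0.71 0.23 0.3 ] t 33.85 railb [ 589.1 -250.6  188.8]
33.85 82 0.117 [-1.09 -0.44 -0.75]
time_s: 34.4
eef_pos: [574.2, -245.2, 67.3]
eef_rot: [1.673, 0.182, 0.71]
force: [-0.3, 0.5, -2.1]
opening: 0.191
F [-0.1   0.17 -1.47] sd [0.24 0.43 0.47] t 34.6 railb [ 588.7 -250.7  188.9]
34.6 84 0.123 [ 0.31  0.31 -0.87]
34.65 87 0.122 [-0.18  0.19 -1.73]
t 34.7 pos [ 574.  -245.4   68. ] F [-0.49  0.74 -1.5 ] rot/row [-0.    -0.001  0.   ]
  row 1 [ 0.   -0.   -0.01]
  row 0 [ 0.   -0.   -0.01]
  row 1 [ 0.   -0.   -0.01]
[ 0.183 -0.978  0.1  ]
```

View pics/s13.png

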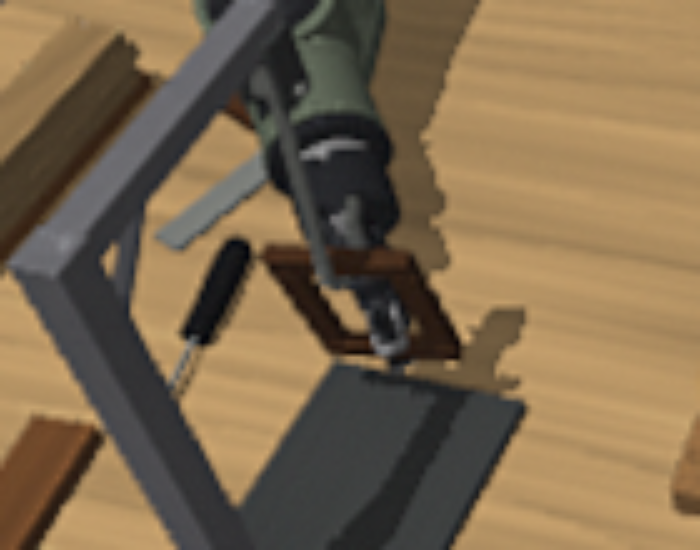

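```bash

python3 -m creep '[[0.01,-0.05,0,0,0,0,240],[0,-0.05,0,0,0,0,240],[0,0,0,0,0,0,240]]'
python3 - <<'E'
from look import *
favg(4)
E
python3 -m creep '[[0.01,-0.04,0,0,0,0,240],[0,0,0,0,0,0,240]]'
python3 - <<'E'
from look import *
favg(4)
E
```

```text
time_s: 34.95
eef_pos: [573.9, -245.4, 67.1]
eef_rot: [1.673, 0.183, 0.71]
force: [0.2, 0.5, 0.9]
opening: 0.195
F [-0.06  0.05  0.79] sd [0.34 0.47 0.41] t 35.15 railb [ 588.5 -250.6  187.9]
time_s: 35.32
eef_pos: [574.0, -245.3, 66.8]
eef_rot: [1.673, 0.183, 0.71]
force: [-0.1, -1.0, 3.2]
opening: 0.192
F [-0.41 -0.89  3.55] sd [0.26 0.16 0.49] t 35.52 railb [ 588.5 -250.6  187.6]
```

```bash

python3 -m creep '[[0,0.025,0,0,0,0,240],[0,0,0,0,0,0,240]]'
python3 - <<'E'
from look import *
favg(8)
E
```

```text
time_s: 35.68
eef_pos: [574.0, -245.3, 66.8]
eef_rot: [1.673, 0.184, 0.71]
force: [-0.5, -0.6, 3.4]
opening: 0.197
F [-0.14 -0.5   3.71] sd [0.42 0.41 0.38] t 36.08 railb [ 588.6 -250.5  187.6]
```

```bash

python3 -m creep '[[0,0.03,0,0,0,0,240],[0,0,0,0,0,0,240]]'
python3 - <<'E'
from look import *
favg(7)
E
```

```text
time_s: 36.25
eef_pos: [574.0, -245.3, 66.9]
eef_rot: [1.673, 0.184, 0.71]
force: [0.0, 0.2, 3.1]
opening: 0.195
F [-0.28 -0.13  2.24] sd [0.6  0.39 0.49] t 36.6 railb [ 588.6 -250.5  187.8]
```

```bash

python3 -m creep '[[0,0.03,0,0,0,0,240],[0,0,0,0,0,0,200],[0,0,0,0,0,0,140],[0,0,0,0,0,0,140],[-1,0,0,0,0,0,140],[-2,0,0,0,0,0,140],[-2.5,0,0,0,0,0,140],[-2.5,0,0,0,0,0,140],[-2.5,0,0,0,0,0,140],[-2,0,0,0,0,0,140],[-1,0,0,0,0,0,140],[0,0,0,0,0,0,140]]'
python3 - <<'E'
from look import *
p=hook(3); favg(2)
cv2.imwrite("pics/s14.png",cv2.resize(p[150:260,120:260,::-1],None,fx=5,fy=5))
p,_=cams.snapshot("wrist");cv2.imwrite("pics/w14.png",p[:,:,::-1])
E
```

```text
time_s: 37.6
eef_pos: [472.1, -334.3, 92.1]
eef_rot: [1.673, 0.184, 0.706]
force: [0.5, -0.2, 0.5]
opening: 0.447
37.6 75 0.085 [ 0.47 -0.18  0.5 ]
37.65 76 0.07 [ 0.37  0.54 -0.04]
37.7 76 0.06 [ 0.29  1.32 -0.78]
F [-0.3  -0.03  0.23] sd [0.31 0.24 0.2 ] t 37.85 railb [ 488.5 -335.9  212.7]
```

View pics/s14.png

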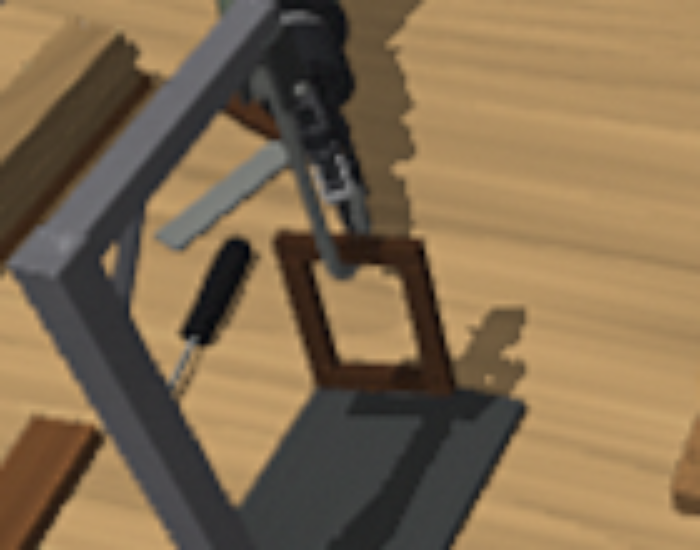

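View pics/w14.png

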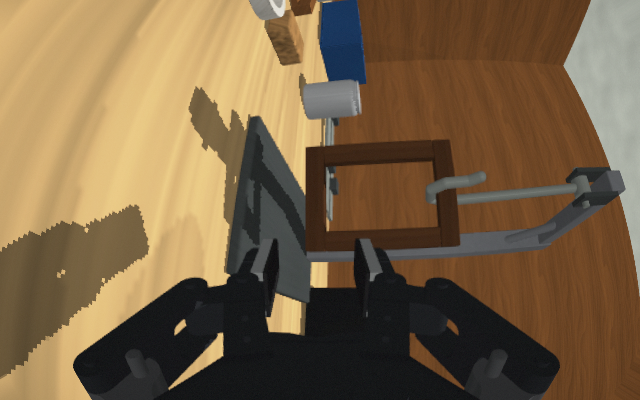

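```bash

python3 -m creep '[[-2,0,0,0,0,0,140],[-2,0,0,0,0,0,140],[-1,0,0,0,0,0,140],[0,0,0,0,0,0,140],[0,0,0,0,0,0,140],[0,0,0,0,0,0,140],[0,0,0,0,0,0,140],[0,0,0,0,0,0,140],[0,0,0,0,0,0,140],[0,0,0,0,0,0,140],[0,0,0,0,0,0,140],[0,0,0,0,0,0,140],[0,0,0,0,0,0,140],[0,0,0,0,0,0,140],[0,0,0,0,0,0,140],[0,0,0,0,0,0,140],[0,0,0,0,0,0,140],[0,0,0,0,0,0,140],[0,0,0,0,0,0,140],[0,0,0,0,0,0,140]]'
cat > sway.py <<'E'
from look import *
m=cams.camera_model("scene")
for i in range(16):
    t=r.read_state()['time_s'];p,d=cams.snapshot("scene"); C=cloud(d,m); hsv=cv2.cvtColor(p,cv2.COLOR_RGB2HSV)
    k=(C[...,0]>500)&(C[...,0]<680)&(np.abs(C[...,1]+249)<70)&(C[...,2]>40)&(C[...,2]<215)&(hsv[...,1]>100)&(p.max(-1)<120)
    W=C[k]; c=W.mean(0); n=np.linalg.svd(W-c)[2][2]
    h=(C[...,0]>530)&(C[...,0]<690)&(np.abs(C[...,1]+249)<14)&(C[...,2]>205)&(C[...,2]<325)&(hsv[...,1]<80); w=C[h]-np.array([590.5,0,345]); g=w[:,0]>-15
    print(round(t,2),k.sum(),c.round(1),'z',W[:,2].min().round(),W[:,2].max().round(),'tilt deg',np.degrees(np.arcsin(abs(n[2]))).round(1),'hook',np.median(np.arctan2(w[g,0],-w[g,2])).round(3))
cv2.imwrite("pics/s15.png",cv2.resize(p[150:260,120:260,::-1],None,fx=5,fy=5))
E
python3 sway.py
```

```text
time_s: 39.57
eef_pos: [436.1, -363.8, 101.1]
eef_rot: [1.673, 0.184, 0.71]
force: [0.4, -0.7, -0.7]
opening: 0.447
39.57 538 [ 592.  -245.4  131.7] z 57.0 201.0 tilt deg 4.6 hook 0.094
39.62 542 [ 593.4 -244.9  132.1] z 57.0 202.0 tilt deg 5.0 hook 0.106
39.67 543 [ 595.3 -245.1  131.8] z 56.0 202.0 tilt deg 5.4 hook 0.107
39.72 546 [ 596.5 -245.2  131.6] z 58.0 201.0 tilt deg 6.0 hook 0.117
39.77 550 [ 596.9 -245.2  132. ] z 56.0 201.0 tilt deg 6.0 hook 0.121
39.82 549 [ 596.8 -245.4  131.8] z 56.0 201.0 tilt deg 6.2 hook 0.119
39.87 547 [ 596.2 -245.3  132. ] z 58.0 201.0 tilt deg 5.9 hook 0.109
39.92 546 [ 594.8 -245.3  131.9] z 56.0 203.0 tilt deg 5.6 hook 0.108
39.97 543 [ 592.9 -244.8  131.8] z 55.0 202.0 tilt deg 5.1 hook 0.103
40.02 537 [ 591.5 -245.4  131. ] z 55.0 201.0 tilt deg 4.6 hook 0.094
40.07 542 [ 589.6 -245.7  131.6] z 54.0 202.0 tilt deg 4.2 hook 0.084
40.12 545 [ 588.2 -245.4  131.9] z 56.0 200.0 tilt deg 3.8 hook 0.081
40.17 538 [ 587.4 -245.1  132.2] z 56.0 201.0 tilt deg 3.7 hook 0.077
40.22 535 [ 587.2 -245.1  132.4] z 57.0 202.0 tilt deg 3.5 hook 0.068
40.27 538 [ 587.8 -245.   132.4] z 57.0 201.0 tilt deg 3.8 hook 0.076
40.32 535 [ 588.8 -245.   131.8] z 54.0 202.0 tilt deg 3.8 hook 0.082
```

View pics/s15.png

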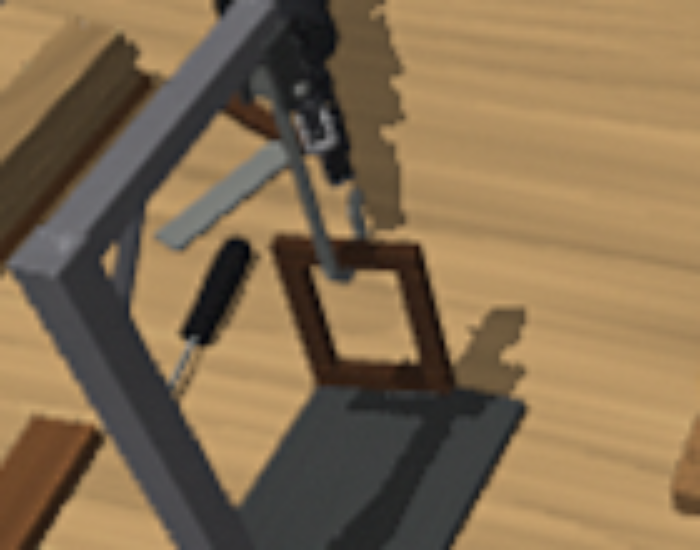

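```bash
python3 - <<'E'
from look import *
p,_=cams.snapshot("wrist");cv2.imwrite("pics/w15.png",cv2.resize(p[80:300,220:540,::-1],None,fx=2.4,fy=2.4))
E
```

```text
(no output)
```

View pics/w15.png

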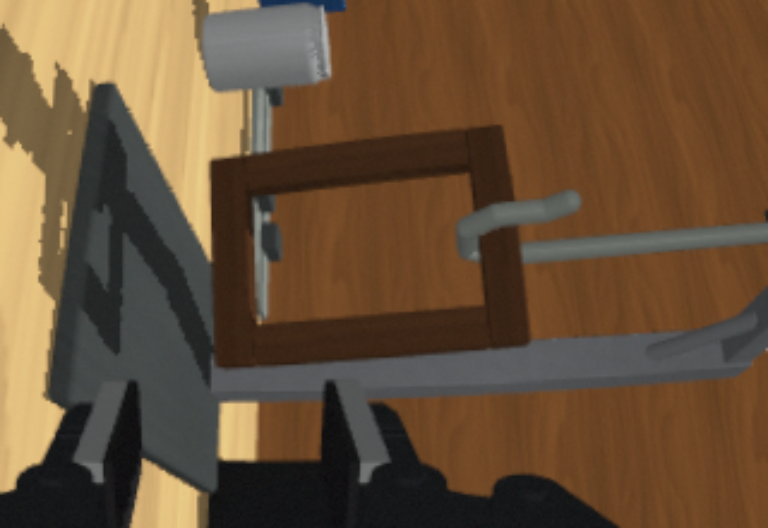

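The wrist picture, turned on its side, shows rail_b seated in the hook's bend at about (490,235). The tip leg is on the near side of it, and the gripper is well clear. The sway is small, so I am handing in.

```bash
python3 - <<'E'
from cell import r
print(r.job_done(), r.read_state()['time_s'])
E
```

```text
the job is handed in; nothing more can be done
the job is handed in; nothing more can be done
```

The frame now hangs freely from the hook by rail_b, and I handed the job in at about 40 s of the 72 s. No verdict was reported.

- **Picking up:** I took the frame by rail_a. The arm could not reach the hook with that first grip, so I set the frame back on the battens and gripped it again with the tool tilted 0.5 rad.
- **Steadying the hook:** I passed the window over the tip and leaned rail_b lightly against the shank. The hook held at 0.248 ± 0.004 rad for 0.55 s.
- **Seating and pressing:** I slid rail_b down into the bend and pressed about 3 N for 0.6 s. I then eased the frame from 20° to about 12° off upright and pressed again at about 3.4 N.
- **Hard press:** That second press first came out at about 4.9 N for roughly 0.8 s. My first back-off did not lower it; the next one did. The 4.9 N is an average over noisy readings (about ±0.5 N), so it may briefly have passed the task's 5 N, though it should have stayed under the 6 N failure limit.
- **Last checks:** The hook swayed between 0.07 and 0.12 rad. The frame was within about 6° of upright and swaying about ±5 mm. The gripper was well clear.
- **Disagreements and gaps:** The scene and top cameras put the rail about 3 mm higher than the arm's own position reading. Either way the rail centre is about 10–13 mm above the seat, inside the 18 mm limit. I did not measure the other things on the bench again, but they look undisturbed in the pictures.

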